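# Make up two electronics kits

### The job

Make up two kits of parts from the stock on the bench: the teal potentiometer and the blue capacitor go into the green tray, and the red potentiometer, the heat sink and the transformer into the yellow tray, one part to a compartment, in any compartments of its tray, standing upright and flat on the tray's floor as they stand on the bench. The green kit is wanted first: finish it before anything goes into the yellow tray. Set the parts down gently without dropping them, and leave the black potentiometer and the flux tin where they are.

Things in the scene. Friction and masses are not known exactly. Their poses are not given: they have to be found in the camera images.
- green_tray: Green plastic kit tray, fixed to the bench: 92 mm (its x) by 224 mm (its y), floor 3 mm thick, walls and dividers 10 mm high above the bench. Two dividers part it into three equal compartments in a row along its y, each 84 mm (x) by 70 mm (y) inside, with centres at y = -73, 0 and +73 mm. Rim and dividers are a darker shade than the floor. Empty at the start. Origin: centre of the underside, at bench height; z up.
- yellow_tray: Yellow plastic kit tray, fixed to the bench: 92 mm (its x) by 224 mm (its y), floor 3 mm thick, walls and dividers 10 mm high above the bench. Two dividers part it into three equal compartments in a row along its y, each 84 mm (x) by 70 mm (y) inside, with centres at y = -73, 0 and +73 mm. Rim and dividers are a darker shade than the floor. Empty at the start. Origin: centre of the underside, at bench height; z up.
- teal_pot: Part for the green tray: panel potentiometer with a teal base, standing upright and loose: square base 30 x 30 mm, 28 mm tall, on it a thin steel disc 24 mm wide and 3 mm thick, and in the middle an upright metal bush and shaft (14 mm wide at most) up to 52 mm. 50 g. Origin: centre of the underside; z up, x and y along the sides of the square.
- red_pot: Part for the yellow tray: panel potentiometer with a red base, standing upright and loose: square base 30 x 30 mm, 28 mm tall, on it a thin steel disc 24 mm wide and 3 mm thick, and in the middle an upright metal bush and shaft (14 mm wide at most) up to 52 mm. 50 g. Origin: centre of the underside; z up, x and y along the sides of the square.
- black_pot: Bystander, not to be moved: panel potentiometer with a black base, standing upright and loose: square base 30 x 30 mm, 28 mm tall, on it a thin steel disc 24 mm wide and 3 mm thick, and in the middle an upright metal bush and shaft (14 mm wide at most) up to 52 mm. 50 g. Origin: centre of the underside; z up, x and y along the sides of the square.
- capacitor: Part for the green tray: can capacitor, a blue upright cylinder 35 mm across and 50 mm tall with a bare aluminium top and a narrow white strip down its side, loose. About 60 g. Origin: centre of the underside; z up along its axis.
- heat_sink: Part for the yellow tray: bare aluminium heat sink, loose, 40 mm (its x) by 30 mm (its y) and 40 mm tall: a solid foot 10 mm thick with five thin upright fins that run along x; the outer fins' flat faces are the two sides at y = -15 and +15 mm, good to grip. About 70 g. Origin: centre of the underside; z up.
- transformer: Part for the yellow tray: small transformer, loose: a dark steel core 40 mm (its x) by 22 mm (its y) and 38 mm tall, with flat end faces at x = -20 and +20 mm, good to grip, and an orange coil through it that sticks out on both sides to 36 mm along y (24 mm wide along x, from 7 to 31 mm in height). About 180 g. Origin: centre of the underside; z up.
- flux_tin: Bystander, not to be moved: round flux tin with a white lid, 45 mm across and 18 mm tall, loose, standing between the trays. Origin: centre of the underside.
Not all that is in view belongs to the job. Several things look just like the red_pot: the one meant starts farthest to the robot's right.

How it is judged (in metres and radians):
On the way:
1. the teal potentiometer and the blue capacitor stand in two compartments of the green tray (x of teal_pot in the frame of green_tray between -0.03 and 0.03 m and z of teal_pot in the frame of green_tray between -0.001 and 0.006 m and angle between each of teal_pot, capacitor's own z axis and vertical below 0.1 rad and x of capacitor in the frame of green_tray between -0.03 and 0.03 m and z of capacitor in the frame of green_tray between -0.001 and 0.006 m and ((y of teal_pot in the frame of green_tray between -0.097 and -0.049 m and y of capacitor in the frame of green_tray between -0.024 and 0.024 m) or (y of teal_pot in the frame of green_tray between -0.097 and -0.049 m and y of capacitor in the frame of green_tray between 0.049 and 0.097 m) or (y of teal_pot in the frame of green_tray between -0.024 and 0.024 m and y of capacitor in the frame of green_tray between -0.097 and -0.049 m) or (y of teal_pot in the frame of green_tray between -0.024 and 0.024 m and y of capacitor in the frame of green_tray between 0.049 and 0.097 m) or (y of teal_pot in the frame of green_tray between 0.049 and 0.097 m and y of capacitor in the frame of green_tray between -0.097 and -0.049 m) or (y of teal_pot in the frame of green_tray between 0.049 and 0.097 m and y of capacitor in the frame of green_tray between -0.024 and 0.024 m))), for 0.2 s.
At the end, for the whole second after the job is handed in: All five parts released, at rest, in their own trays, one to a compartment, upright within 0.1 rad, underside within 3 mm of the tray floor, centre within 30 mm (tray x) and 24 mm (tray y) of the compartment's; black potentiometer and flux tin within 30 mm of their starts (all of step 1 and x of red_pot in the frame of yellow_tray between -0.03 and 0.03 m and z of red_pot in the frame of yellow_tray between -0.001 and 0.006 m and angle between each of red_pot, heat_sink, transformer's own z axis and vertical below 0.1 rad and x of heat_sink in the frame of yellow_tray between -0.03 and 0.03 m and z of heat_sink in the frame of yellow_tray between -0.001 and 0.006 m and x of transformer in the frame of yellow_tray between -0.03 and 0.03 m and z of transformer in the frame of yellow_tray between -0.001 and 0.006 m and ((y of red_pot in the frame of yellow_tray between -0.097 and -0.049 m and y of heat_sink in the frame of yellow_tray between -0.024 and 0.024 m and y of transformer in the frame of yellow_tray between 0.049 and 0.097 m) or (y of red_pot in the frame of yellow_tray between -0.097 and -0.049 m and y of heat_sink in the frame of yellow_tray between 0.049 and 0.097 m and y of transformer in the frame of yellow_tray between -0.024 and 0.024 m) or (y of red_pot in the frame of yellow_tray between -0.024 and 0.024 m and y of heat_sink in the frame of yellow_tray between -0.097 and -0.049 m and y of transformer in the frame of yellow_tray between 0.049 and 0.097 m) or (y of red_pot in the frame of yellow_tray between -0.024 and 0.024 m and y of heat_sink in the frame of yellow_tray between 0.049 and 0.097 m and y of transformer in the frame of yellow_tray between -0.097 and -0.049 m) or (y of red_pot in the frame of yellow_tray between 0.049 and 0.097 m and y of heat_sink in the frame of yellow_tray between -0.097 and -0.049 m and y of transformer in the frame of yellow_tray between -0.024 and 0.024 m) or (y of red_pot in the frame of yellow_tray between 0.049 and 0.097 m and y of heat_sink in the frame of yellow_tray between -0.024 and 0.024 m and y of transformer in the frame of yellow_tray between -0.097 and -0.049 m)) and linear speed of each of teal_pot, capacitor, red_pot, heat_sink, transformer below 0.02 m/s and contact force between the fingers and teal_pot below 0.05 N and contact force between the fingers and capacitor below 0.05 N and contact force between the fingers and red_pot below 0.05 N and contact force between the fingers and heat_sink below 0.05 N and contact force between the fingers and transformer below 0.05 N and distance of each of black_pot, flux_tin from where it was at the start of the episode below 0.03 m); the robot touches nothing.
It fails at once if one of the five parts is put into the yellow tray before the green kit is complete (((x of teal_pot in the frame of yellow_tray between -0.046 and 0.046 m and y of teal_pot in the frame of yellow_tray between -0.112 and 0.112 m and z of teal_pot in the frame of yellow_tray below 0.012 m) or (x of capacitor in the frame of yellow_tray between -0.046 and 0.046 m and y of capacitor in the frame of yellow_tray between -0.112 and 0.112 m and z of capacitor in the frame of yellow_tray below 0.012 m) or (x of red_pot in the frame of yellow_tray between -0.046 and 0.046 m and y of red_pot in the frame of yellow_tray between -0.112 and 0.112 m and z of red_pot in the frame of yellow_tray below 0.012 m) or (x of heat_sink in the frame of yellow_tray between -0.046 and 0.046 m and y of heat_sink in the frame of yellow_tray between -0.112 and 0.112 m and z of heat_sink in the frame of yellow_tray below 0.012 m) or (x of transformer in the frame of yellow_tray between -0.046 and 0.046 m and y of transformer in the frame of yellow_tray between -0.112 and 0.112 m and z of transformer in the frame of yellow_tray below 0.012 m)) and not (x of teal_pot in the frame of green_tray between -0.03 and 0.03 m and z of teal_pot in the frame of green_tray between -0.001 and 0.006 m and angle between each of teal_pot, capacitor's own z axis and vertical below 0.1 rad and x of capacitor in the frame of green_tray between -0.03 and 0.03 m and z of capacitor in the frame of green_tray between -0.001 and 0.006 m and ((y of teal_pot in the frame of green_tray between -0.097 and -0.049 m and y of capacitor in the frame of green_tray between -0.024 and 0.024 m) or (y of teal_pot in the frame of green_tray between -0.097 and -0.049 m and y of capacitor in the frame of green_tray between 0.049 and 0.097 m) or (y of teal_pot in the frame of green_tray between -0.024 and 0.024 m and y of capacitor in the frame of green_tray between -0.097 and -0.049 m) or (y of teal_pot in the frame of green_tray between -0.024 and 0.024 m and y of capacitor in the frame of green_tray between 0.049 and 0.097 m) or (y of teal_pot in the frame of green_tray between 0.049 and 0.097 m and y of capacitor in the frame of green_tray between -0.097 and -0.049 m) or (y of teal_pot in the frame of green_tray between 0.049 and 0.097 m and y of capacitor in the frame of green_tray between -0.024 and 0.024 m)))).
It fails at once if a part is dropped into a tray (faster than 0.7 m/s within 50 mm above it) ((x of teal_pot in the frame of green_tray between -0.046 and 0.046 m and y of teal_pot in the frame of green_tray between -0.112 and 0.112 m and z of teal_pot in the frame of green_tray below 0.05 m and linear speed of teal_pot above 0.7 m/s) or (x of teal_pot in the frame of yellow_tray between -0.046 and 0.046 m and y of teal_pot in the frame of yellow_tray between -0.112 and 0.112 m and z of teal_pot in the frame of yellow_tray below 0.05 m and linear speed of teal_pot above 0.7 m/s) or (x of capacitor in the frame of green_tray between -0.046 and 0.046 m and y of capacitor in the frame of green_tray between -0.112 and 0.112 m and z of capacitor in the frame of green_tray below 0.05 m and linear speed of capacitor above 0.7 m/s) or (x of capacitor in the frame of yellow_tray between -0.046 and 0.046 m and y of capacitor in the frame of yellow_tray between -0.112 and 0.112 m and z of capacitor in the frame of yellow_tray below 0.05 m and linear speed of capacitor above 0.7 m/s) or (x of red_pot in the frame of green_tray between -0.046 and 0.046 m and y of red_pot in the frame of green_tray between -0.112 and 0.112 m and z of red_pot in the frame of green_tray below 0.05 m and linear speed of red_pot above 0.7 m/s) or (x of red_pot in the frame of yellow_tray between -0.046 and 0.046 m and y of red_pot in the frame of yellow_tray between -0.112 and 0.112 m and z of red_pot in the frame of yellow_tray below 0.05 m and linear speed of red_pot above 0.7 m/s) or (x of heat_sink in the frame of green_tray between -0.046 and 0.046 m and y of heat_sink in the frame of green_tray between -0.112 and 0.112 m and z of heat_sink in the frame of green_tray below 0.05 m and linear speed of heat_sink above 0.7 m/s) or (x of heat_sink in the frame of yellow_tray between -0.046 and 0.046 m and y of heat_sink in the frame of yellow_tray between -0.112 and 0.112 m and z of heat_sink in the frame of yellow_tray below 0.05 m and linear speed of heat_sink above 0.7 m/s) or (x of transformer in the frame of green_tray between -0.046 and 0.046 m and y of transformer in the frame of green_tray between -0.112 and 0.112 m and z of transformer in the frame of green_tray below 0.05 m and linear speed of transformer above 0.7 m/s) or (x of transformer in the frame of yellow_tray between -0.046 and 0.046 m and y of transformer in the frame of yellow_tray between -0.112 and 0.112 m and z of transformer in the frame of yellow_tray below 0.05 m and linear speed of transformer above 0.7 m/s)).
It fails at once if the black potentiometer or the flux tin is moved by more than 30 mm (distance of any of black_pot, flux_tin from where it was at the start of the episode above 0.03 m).
It also fails if it takes over 109 s, if anything falls off the work surface, if the arm or the gripper's body presses on something with over 40 N, if the wrist force passes 120 N, or if a joint passes its speed limit or range.

### The arm

A 7-joint arm with a two-finger parallel gripper is mounted at the origin on the work surface. World frame = base frame: x ahead of the robot, y to its left, z up, the work surface at z = 0. Lengths are in mm, angles in rad, forces in N, time in s.
With the tool pointing down it reaches from about 350 to 900 mm from the base axis. Payload 7.2 kg.
Tool frame: the origin (TCP) lies at the very end of the fingers, on their centre line; the grasp point (between the pads) lies 19 mm behind it; y points along the fingers, z is the direction in which the jaws open and shut, and the axes are right-handed (so a half turn about y gives the same grasp; the last joint's range is limited). The gripper opens to 88 mm and grips with 3 to 60 N. Pads are 20 mm wide; open, the fingers measure 115 mm over their backs; the gripper's body (75 mm by 178 mm) begins 61 mm behind the grasp point.
Start: joints at [1.252, 0.411, -0.013, 1.596, 0.006, 1.134, -0.082], TCP at [155.1, -605.453, 222.653] pointing down, gripper open.
Joint ranges: [-2.95, 2.95], [-0.29, 1.99], [-1.47, 1.44], [0.14, 2.54], [-1.03, 4.17], [0.13, 1.85], [-2.86, 2.86]. Speed limits (rad/s): [2.39, 2.39, 3.01, 3.01, 3.14, 3.14, 3.14].

### API

Orientations are given as a unit quaternion [w, x, y, z].
In Python, from bench import arm gives the robot as it stands. The module is installed in compiled form; this text tells all that it offers.
- The arm moves only by the tool play_rows, never from a script. Its argument "steps" is a list of rows, each a list of 3 entries, a list of its own where there are three numbers: the closure, from -1 (fully open) to 1 (shut), then the shift along the tool's x, y, z in mm, then the turn, a rotation vector about the tool's x, y, z in rad. In form: [[gripper, [tx, ty, tz], [rx, ry, rz]], ...]. A call has 1 to 10 rows; each row shifts and turns the pose as measured when the row begins, along the tool's axes as they then stand; what a row does not reach is not made up. A row lasts 1/8 s, in which the tool goes at most 62.5 mm and 10.7 degrees, less where a joint would pass 70% of its speed; a pose out of reach is approached as far as the arm can. A call with a gripper value outside its range is refused whole. The fingers move at their own pace and stop on an object; "squeeze" is the grip in N (left out, the last holds). Time passes only in rows, so rows that do not move let the fingers close. It gives the time, the measured TCP pose, the force and the opening at its end, in the units of the state.
- arm.read_state(): the state, without advancing time (a new reading comes with each control period).
- arm.camera(name): name is "scene" or "top" or "wrist"; returns (picture, depth): 420x560x3 uint8, blue, green, red; 420x560 float32, mm along the optical axis (not along the pixel's ray), 0 where there is no reading.
- arm.camera_model(name): a dict with "mtx" (3x3 intrinsics, pixels), "dist_coeffs" ([k1, k2, p1, p2, k3] as OpenCV has them; the pictures are not rectified), "T" (4x4, takes a point from camera to world coordinates). Camera axes: x right, y up, looking along -z (the intrinsics and any distortion apply to the point x, -y, -z); pixel columns grow to the right and rows downward; lengths in mm; the calibration is good to about 2 mm. A picture is of the moment at which its call begins: read the wrist's pose just before it. camera_model takes no time and is no camera call; for the wrist camera it gives the pose at the moment of the call.
- arm.close_job(): hands the job in, once; it reports no verdict.
The state is a dict: "time_s": time; "qpos": joint angles; "qd": joint speeds; "tau": joint torques, N m; "tool_pos": TCP position; "tool_rot": TCP orientation; "contact_force": force on the tool from outside, world axes, zero at the start; "torque": the same for the moment, N m; "finger_gap": finger opening in mm.
Only numpy, scipy, OpenCV 4.12 (cv2) and the standard library are available. Lean on these libraries where they do the work, as an engineer would, in place of code of your own. Each camera call takes 0.05 s, during which the arm holds its last target.

## Working session

There is one attempt and no reset: what is moved stays moved. The work goes in short steps, Python scripts to look and compute and a tool call to move; the robot and the scene stay as the last step left them, time stands still between calls to the robot, and variables do not carry over. Pictures are saved under pics/ and viewed, and the job is handed in when it is done.

Besides the shell and the picture viewer there is one more tool, called after "Request:" by a JSON object that holds its "api" and its "payload". play_rows: Moves the arm, as the interface text tells. Its arguments: {"type":"object","properties":{"steps":{"type":"array"},"squeeze":{"type":"number"}},"required":["steps"]}

```bash
mkdir -p pics
python3 - <<'E'
from bench import arm
import cv2,json,numpy as np
s=arm.read_state();print(s)
for n in ("scene","top"):
    p,d=arm.camera(n);cv2.imwrite(f"pics/{n}0.png",p);np.save(f"{n}0.npy",d)
    m=arm.camera_model(n);print(n,m)
E
```

```text
{'time_s': 0.0, 'qpos': array([ 1.25179758,  0.4118759 , -0.01270841,  1.59703745,  0.00561055,
        1.13426564, -0.08215797]), 'qd': array([-1.82811572e-03, -2.79720828e-04, -2.39001162e-04,  2.21036688e-03,
       -1.52385564e-04, -9.89165320e-05, -1.37485806e-04]), 'tau': array([ 7.71291093e-05, -5.87956917e+01,  6.41910899e-01, -2.91080296e+01,
       -5.37072925e-02,  1.82470697e-02,  1.50461929e-04]), 'tool_pos': array([ 154.94354769, -604.98143521,  221.82674154]), 'tool_rot': array([ 0.08835162, -0.08857297,  0.70208818, -0.70101427]), 'contact_force': array([-0.16579933,  0.16520023,  0.38648739]), 'torque': array([ 0.050849  ,  0.03869964, -0.02489591]), 'finger_gap': 87.76952345671477}
scene {'mtx': array([[526.6941775 ,   0.        , 292.62002486],
       [  0.        , 526.6941775 , 209.52966451],
       [  0.        ,   0.        ,   1.        ]]), 'dist_coeffs': array([0.06206055, 0.        , 0.        , 0.        , 0.        ]), 'T': array([[-1.42929321e-01, -6.15078725e-01,  7.75402716e-01,
         1.27643144e+03],
       [ 9.89732827e-01, -8.91207021e-02,  1.11742701e-01,
         1.19855172e+02],
       [ 3.73876654e-04,  7.83412830e-01,  6.21501567e-01,
         6.04936194e+02],
       [ 0.00000000e+00,  0.00000000e+00,  0.00000000e+00,
         1.00000000e+00]])}
top {'mtx': array([[519.54739862,   0.        , 280.78205646],
       [  0.        , 519.54739862, 216.71353868],
       [  0.        ,   0.        ,   1.        ]]), 'dist_coeffs': array([-0.02271176,  0.        ,  0.        ,  0.        ,  0.        ]), 'T': array([[ 1.61846395e-02,  9.93017214e-01, -1.16854051e-01,
         4.25424649e+02],
       [-9.99831494e-01,  1.50605949e-02, -1.04958474e-02,
        -9.46002730e+00],
       [-8.66266566e-03,  1.17004232e-01,  9.93093635e-01,
         1.05970032e+03],
       [ 0.00000000e+00,  0.00000000e+00,  0.00000000e+00,
         1.00000000e+00]])}
```

View pics/top0.png

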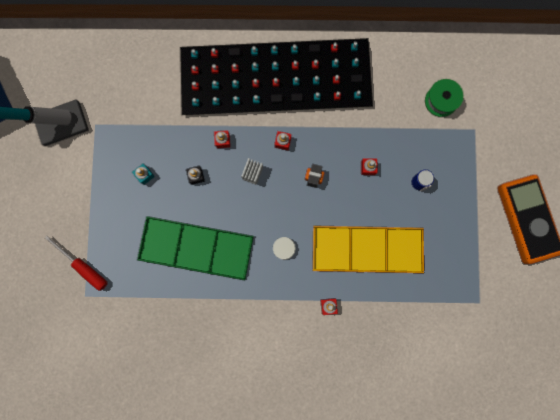

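View pics/scene0.png

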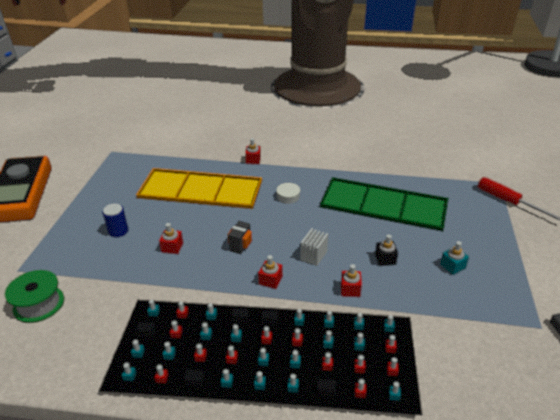

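```bash
cat > h.py <<'E'
import numpy as np,cv2
from scipy.spatial.transform import Rotation as R
def rays(m,uv):
    n=cv2.undistortPoints(np.array(uv,float).reshape(-1,1,2),m["mtx"],np.array(m["dist_coeffs"])).reshape(-1,2)
    return np.c_[n[:,0],-n[:,1],-np.ones(len(n))]
def onplane(m,uv,z):
    T=m["T"];d=rays(m,uv)@T[:3,:3].T;o=T[:3,3]
    return o+d*((z-o[2])/d[:,2])[:,None]
def cloud(m,d):
    v,u=np.mgrid[:d.shape[0],:d.shape[1]]
    r=rays(m,np.c_[u.ravel(),v.ravel()])*d.reshape(-1,1)
    return (r@m["T"][:3,:3].T+m["T"][:3,3]).reshape(*d.shape,3)
def project(m,P):
    T=m["T"];p=(np.atleast_2d(P)-T[:3,3])@T[:3,:3]
    q=p*[1,-1,-1]
    return cv2.projectPoints(q.reshape(-1,1,3),np.zeros(3),np.zeros(3),m["mtx"],np.array(m["dist_coeffs"]))[0].reshape(-1,2)
E
python3 - <<'E'
from h import *
from bench import arm
m=arm.camera_model("top");d=np.load("top0.npy");P=cloud(m,d)
print("bench z",[P[v,u].round(0) for v,u in((200,110),(290,280),(200,450))])
mask=(P[...,2]>9)&(P[...,2]<70);mask[:115]=0
im=cv2.imread("pics/top0.png")
n,l,st,c=cv2.connectedComponentsWithStats(mask.astype(np.uint8))
for i in range(1,n):
    if st[i,4]<60: continue
    q=P[l==i];zt=np.percentile(q[:,2],97);
    print(i,st[i],q.mean(0).round(0),q.min(0).round(0),q.max(0).round(0))
cv2.imwrite("pics/top0b.png",cv2.resize(im[110:325,80:490],None,fx=1.95,fy=1.95,interpolation=cv2.INTER_CUBIC))
E
```

```text
bench z [array([580., 356.,  -0.]), array([401.,   1.,   1.]), array([ 590., -347.,   -1.])]
1 [  35  115   53   31 1048] [726. 461.  23.] [691. 409.   9.] [756. 517.  70.]
4 [214 130  16  18 251] [705. 125.  30.] [692. 110.   9.] [725. 141.  55.]
5 [274 131  17  19 246] [704.   1.  30.] [689. -15.  10.] [723.  18.  55.]
6 [241 158  22  26 337] [639.  62.  29.] [616.  42.   9.] [663.  82.  44.]
7 [361 158  16  17 253] [ 653. -174.   30.] [ 640. -190.    9.] [ 670. -161.   55.]
8 [132 163  21  21 246] [631. 283.  29.] [613. 266.   9.] [653. 305.  54.]
9 [304 163  20  24 329] [631. -64.  34.] [612. -82.  10.] [656. -45.  42.]
10 [185 165  19  19 252] [630. 178.  29.] [614. 161.   9.] [650. 197.  55.]
11 [412 169  22  21 338] [ 624. -280.   43.] [ 608. -299.    9.] [ 645. -265.   54.]
12 [ 497  174   63   90 3660] [ 550. -494.   35.] [ 462. -552.    9.] [ 642. -439.   48.]
66 [ 45 236  63  55 641] [436. 395.  20.] [395. 349.   9.] [502. 482.  29.]
68 [273 237  22  22 384] [486.  -5.  17.] [465. -26.  13.] [507.  16.  23.]
146 [320 298  18  17 249] [372. -95.  30.] [ 356. -112.   10.] [388. -79.  56.]
```

View pics/top0b.png

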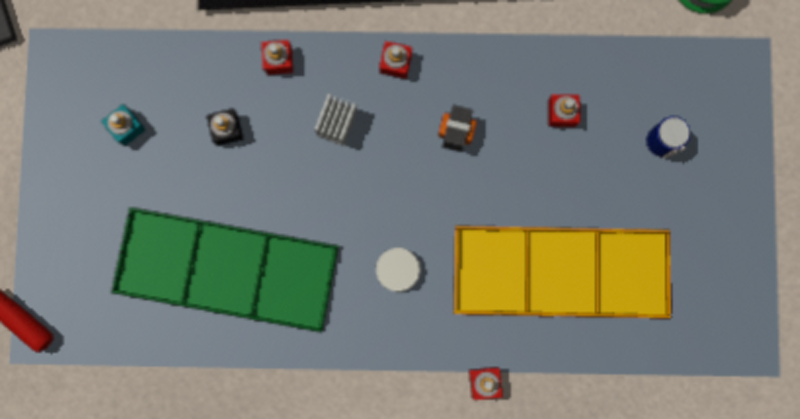

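Run:
```python
from h import *
from bench import arm
m=arm.camera_model("top");im=cv2.imread("pics/top0.png")
hsv=cv2.cvtColor(im,cv2.COLOR_BGR2HSV)
for n,lo,hi,box in(("green",(45,80,20),(80,255,255),(130,210,260,285)),("yellow",(12,120,60),(32,255,255),(305,220,430,280))):
    k=cv2.inRange(hsv,lo,hi);k2=np.zeros_like(k);a,b,c,d=box;k2[b:d,a:c]=k[b:d,a:c]
    k2=cv2.morphologyEx(k2,cv2.MORPH_OPEN,np.ones((3,3)))
    pts=np.argwhere(k2)[:,::-1].astype(float)
    w=onplane(m,pts,8)[:,:2].astype(np.float32)
    r=cv2.minAreaRect(w);print(n,r)
for n,pts in(("g",[(130,209),(340,246),(323,330),(113,293)]),("y",[(455,227),(670,230),(671,317),(455,313)])):
    q=np.array(pts)/1.95+[80,110]
    w=onplane(m,q,10);print(n,w.round(0).tolist(),w.mean(0))
im2=cv2.imread("pics/scene0.png")
s=arm.read_state();w=arm.camera_model("wrist")
Rt=R.from_quat(s["tool_rot"],scalar_first=True).as_matrix()
print(Rt.round(3));T=w["T"];print((Rt.T@(T[:3,3]-s["tool_pos"])).round(1),(Rt.T@T[:3,:3]).round(3));print(w["mtx"],w["dist_coeffs"])
```

```text
green ((483.1714172363281, 174.4403839111328), (223.8538055419922, 91.07884216308594), 80.40125274658203)
yellow ((486.35235595703125, -175.80743408203125), (223.45396423339844, 92.36518096923828), 89.8480453491211)
g [[544.0, 275.0, 10.0], [508.0, 55.0, 10.0], [421.0, 70.0, 10.0], [456.0, 289.0, 10.0]] [482.40898832 172.3219921   10.        ]
y [[530.0, -65.0, 10.0], [530.0, -288.0, 10.0], [440.0, -288.0, 10.0], [441.0, -66.0, 10.0]] [ 485.4988538  -176.64427608   10.        ]
[[-0.969 -0.     0.248]
 [-0.248  0.001 -0.969]
 [ 0.    -1.    -0.001]]
[ -71.1 -162.1   -0.5] [[-0.001 -0.966 -0.258]
 [ 0.001  0.258 -0.966]
 [ 1.    -0.001  0.   ]]
[[372.18695378   0.         276.45645202]
 [  0.         372.18695378 203.31704176]
 [  0.           0.           1.        ]] [-0.09182859  0.          0.          0.          0.        ]
```

```bash
cat >> h.py <<'E'
def frame(yaw):  # jaw (tool z) at world yaw deg, tool y down
    a=np.radians(yaw);z=np.array([np.cos(a),np.sin(a),0]);y=np.array([0,0,-1.]);return np.c_[np.cross(y,z),y,z]
def plan(s,pos,yaw,g,step=55,tstep=0.17,rows=None):
    """pos world mm; yaw jaw deg (mod 180 nearest). prints rows"""
    p=np.array(s["tool_pos"]);Rt=R.from_quat(s["tool_rot"],scalar_first=True).as_matrix()
    y0=np.degrees(np.arctan2(Rt[1,2],Rt[0,2]))
    if yaw is None: yaw=y0
    dy=(yaw-y0+90)%180-90
    Rf=frame(y0+dy);rv=R.from_matrix(Rt.T@Rf).as_rotvec()
    d=np.array(pos)-p
    n=rows or int(max(np.ceil(np.linalg.norm(d)/step),np.ceil(np.linalg.norm(rv)/tstep),1))
    out=[]
    for i in range(n):
        Ri=Rt@R.from_rotvec(rv*i/n).as_matrix()
        out.append([g,(Ri.T@d/n).round(1).tolist(),(rv/n).round(3).tolist()])
    print("yaw0 %.1f dy %.1f n %d dist %.0f"%(y0,dy,n,np.linalg.norm(d)))
    for i in range(0,n,10): print(str(out[i:i+10]).replace(" ",""))
E
python3 - <<'E'
from h import *
from bench import arm
s=arm.read_state()
plan(s,(575,240,230),0,-1,58)
E
```

```text
yaw0 -75.6 dy 75.6 n 17 dist 944
[[-1,[-36.3,-0.4,-42.0],[0.0,-0.078,-0.0]],[-1,[-39.4,-0.4,-39.1],[0.0,-0.078,-0.0]],[-1,[-42.3,-0.4,-35.9],[0.0,-0.078,-0.0]],[-1,[-45.0,-0.4,-32.5],[0.0,-0.078,-0.0]],[-1,[-47.4,-0.4,-28.9],[0.0,-0.078,-0.0]],[-1,[-49.5,-0.4,-25.2],[0.0,-0.078,-0.0]],[-1,[-51.3,-0.4,-21.2],[0.0,-0.078,-0.0]],[-1,[-52.8,-0.5,-17.2],[0.0,-0.078,-0.0]],[-1,[-54.0,-0.5,-13.1],[0.0,-0.078,-0.0]],[-1,[-54.8,-0.5,-8.8],[0.0,-0.078,-0.0]]]
[[-1,[-55.3,-0.5,-4.6],[0.0,-0.078,-0.0]],[-1,[-55.5,-0.5,-0.3],[0.0,-0.078,-0.0]],[-1,[-55.4,-0.5,4.1],[0.0,-0.078,-0.0]],[-1,[-54.9,-0.5,8.3],[0.0,-0.078,-0.0]],[-1,[-54.1,-0.5,12.6],[0.0,-0.078,-0.0]],[-1,[-52.9,-0.5,16.7],[0.0,-0.078,-0.0]],[-1,[-51.5,-0.5,20.8],[0.0,-0.078,-0.0]]]
```

Request:
{"api": "play_rows", "payload": {"steps": [[-1, [-37, 0, -44], [0, -0.078, 0]], [-1, [-40, 0, -41], [0, -0.078, 0]], [-1, [-43, 0, -38], [0, -0.078, 0]], [-1, [-46, 0, -34], [0, -0.078, 0]], [-1, [-49, 0, -31], [0, -0.078, 0]], [-1, [-51, 0, -27], [0, -0.078, 0]], [-1, [-53, 0, -23], [0, -0.078, 0]], [-1, [-55, 0, -19], [0, -0.078, 0]], [-1, [-56, 0, -14], [0, -0.078, 0]], [-1, [-57, 0, -10], [0, -0.078, 0]]], "squeeze": 20}}

```text
time_s: 1.35
tool_pos: [401.7, -69.0, 219.9]
tool_rot: [0.353, -0.354, 0.613, -0.612]
contact_force: [1.3, -1.4, 0.0]
finger_gap: 87.8
```

Run:
```python
from h import *
from bench import arm
s=arm.read_state();print(s["tool_pos"],s["time_s"])
plan(s,(620,290,200),0,-1,58)
```

```text
[401.7281574  -68.95315686 219.86115776] 1.35
yaw0 -30.0 dy 30.0 n 8 dist 421
[[-1,[-52.5,2.5,1.2],[0.0,-0.065,-0.0]],[-1,[-52.3,2.5,4.7],[0.0,-0.065,-0.0]],[-1,[-51.9,2.5,8.1],[0.0,-0.065,-0.0]],[-1,[-51.3,2.5,11.4],[0.0,-0.065,-0.0]],[-1,[-50.4,2.5,14.8],[0.0,-0.065,-0.0]],[-1,[-49.3,2.5,18.0],[0.0,-0.065,-0.0]],[-1,[-48.0,2.5,21.2],[0.0,-0.065,-0.0]],[-1,[-46.6,2.5,24.3],[0.0,-0.065,-0.0]]]
```

Request:
{"api": "play_rows", "payload": {"steps": [[-1, [-53, 2.5, 1], [0, -0.065, 0]], [-1, [-53, 2.5, 5], [0, -0.065, 0]], [-1, [-52, 2.5, 8], [0, -0.065, 0]], [-1, [-51, 2.5, 11], [0, -0.065, 0]], [-1, [-50, 2.5, 15], [0, -0.065, 0]], [-1, [-49, 2.5, 18], [0, -0.065, 0]], [-1, [-48, 2.5, 21], [0, -0.065, 0]], [-1, [-46, 2.5, 24], [0, -0.065, 0]]]}}

```text
time_s: 2.35
tool_pos: [622.8, 301.7, 196.6]
tool_rot: [-0.501, 0.504, -0.497, 0.497]
contact_force: [0.9, -0.4, 0.5]
finger_gap: 88.1
```

```bash
cat > wl.py <<'E'
import sys
from h import *
from bench import arm
name=sys.argv[1]
m=arm.camera_model("wrist");s=arm.read_state();p,d=arm.camera("wrist")
cv2.imwrite(f"pics/{name}.png",p);np.savez(f"{name}.npz",d=d,mtx=m["mtx"],dist_coeffs=m["dist_coeffs"],T=m["T"])
P=cloud(m,d);print(s["tool_pos"].round(1),s["time_s"])
mask=(P[...,2]>14)&(P[...,2]<65)&(d>120)
n,l,st,c=cv2.connectedComponentsWithStats(mask.astype(np.uint8))
for i in range(1,n):
    if st[i,4]<150: continue
    k=(l==i);q=P[k];bgr=p[k].mean(0).round(0)
    # top-slab rects
    ztop=np.percentile(q[:,2],98)
    o=[]
    for lo,hi in((ztop-3,99),(23,29.5)):
        t=q[(q[:,2]>lo)&(q[:,2]<hi)][:,:2].astype(np.float32)
        if len(t)>15:
            r=cv2.minAreaRect(t);o.append((np.round(r[0],1).tolist(),np.round(r[1],1).tolist(),round(r[2],1)))
    print(st[i].tolist(),bgr,"ztop %.0f"%ztop,*o)
E
python3 wl.py w1
```

```text
[622.8 301.7 196.6] 2.35
[33, 0, 92, 128, 2724] [ 48.  51. 148.] ztop 27 ([426.9, 389.1], [78.3, 18.2], 51.8) ([426.5, 389.3], [79.2, 19.0], 51.8)
[375, 0, 93, 61, 4033] [71. 71. 72.] ztop 54 ([743.4, 452.5], [23.5, 6.3], 3.5) ([732.7, 450.1], [2.1, 17.0], 20.8)
[264, 174, 45, 46, 1132] [133. 133. 108.] ztop 52 ([632.1, 288.7], [6.8, 8.2], 0.8) ([632.0, 288.8], [30.1, 30.1], 40.1)
[266, 281, 36, 31, 896] [68. 71. 73.] ztop 45 ([631.5, 184.3], [7.6, 3.1], 3.0) ([631.3, 182.9], [30.2, 29.5], 14.8)
[340, 350, 30, 17, 330] [103. 116. 153.] ztop 53 ([707.0, 129.2], [7.7, 7.5], 56.6) ([708.4, 120.2], [30.0, 14.7], 4.5)
[268, 372, 43, 21, 590] [128. 129. 128.] ztop 40 ([633.0, 82.2], [20.2, 7.3], 1.7) ([639.7, 77.4], [44.6, 18.4], 6.3)
```

View pics/w1.png

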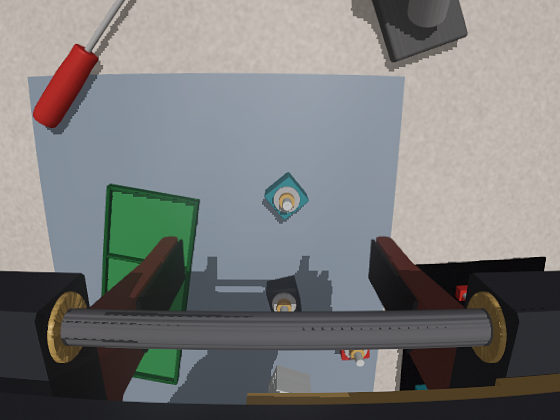

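```bash
cat > pl.py <<'E'
import sys
from h import *
from bench import arm
a=sys.argv[1:]
s=arm.read_state();print(s["tool_pos"].round(1),s["time_s"],"gap",round(s["finger_gap"],1),s["qpos"].round(2),s["contact_force"].round(1))
y=None if a[3]=="n" else float(a[3])
plan(s,[float(v) for v in a[:3]],y,float(a[4]),float(a[5]) if len(a)>5 else 55)
E
python3 pl.py 632 288.7 60 40 -1
```

```text
[623.1 308.2 194.9] 2.4 gap 87.8 [-0.09  0.66 -0.72  1.4   0.43  1.25 -0.82] [-1.2  1.5  0.4]
yaw0 1.1 dy 38.9 n 4 dist 137
[[-1.0,[5.0,33.7,2.3],[0.001,-0.17,-0.001]],[-1.0,[5.3,33.7,1.4],[0.001,-0.17,-0.001]],[-1.0,[5.4,33.7,0.5],[0.001,-0.17,-0.001]],[-1.0,[5.4,33.7,-0.5],[0.001,-0.17,-0.001]]]
```

Request:
{"api": "play_rows", "payload": {"steps": [[-1, [5, 30, 2.3], [0, -0.17, 0]], [-1, [5.3, 34, 1.4], [0, -0.17, 0]], [-1, [5.4, 34, 0.5], [0, -0.17, 0]], [-1, [5.4, 34, -0.5], [0, -0.17, 0]], [-1, [0, 0, 0], [0, 0, 0]]]}}

```text
time_s: 3.02
tool_pos: [630.6, 291.3, 55.6]
tool_rot: [-0.644, 0.645, -0.295, 0.288]
contact_force: [-0.3, -0.2, 0.8]
finger_gap: 88.0
```

```bash
python3 pl.py 632 288.7 4 40 -1 20;python3 wl.py w2
```

```text
[630.6 291.3  55.6] 3.025 gap 88.0 [-0.01  0.84 -0.8   1.51  0.64  1.08 -0.24] [-0.3 -0.2  0.8]
yaw0 41.4 dy -1.4 n 3 dist 52
[[-1.0,[1.1,17.2,-0.1],[0.002,0.008,-0.003]],[-1.0,[1.1,17.2,-0.2],[0.002,0.008,-0.003]],[-1.0,[1.0,17.2,-0.2],[0.002,0.008,-0.003]]]
[630.6 291.3  55.6] 3.025
[535, 133, 25, 65, 850] [65. 65. 65.] ztop 19 ([723.6, 424.0], [13.3, 35.0], 51.0)
[247, 210, 55, 60, 3150] [112. 114.  92.] ztop 52 ([632.0, 288.8], [7.9, 8.2], 15.3) ([632.0, 288.9], [29.6, 30.5], 40.4)
[157, 237, 29, 50, 356] [54. 50. 54.] ztop 65 ([596.1, 264.2], [8.0, 22.9], 64.1)
[368, 237, 27, 50, 375] [45. 43. 48.] ztop 65 ([663.4, 323.4], [7.5, 22.8], 20.4)
[134, 349, 58, 50, 1814] [70. 75. 79.] ztop 52 ([631.2, 181.9], [8.5, 8.6], 45.9) ([633.4, 182.4], [26.1, 31.5], 12.9)
```

Request:
{"api": "play_rows", "payload": {"steps": [[-1, [1.1, 18, 0], [0, 0.01, 0]], [-1, [1, 18, 0], [0, 0.01, 0]], [-1, [1, 15, 0], [0, 0, 0]], [-1, [0, 0, 0], [0, 0, 0]], [1, [0, 0, 0], [0, 0, 0]], [1, [0, 0, 0], [0, 0, 0]], [1, [0, 0, 0], [0, 0, 0]], [1, [0, 0, 0], [0, 0, 0]], [1, [0, 0, 0], [0, 0, 0]], [1, [0, 0, 0], [0, 0, 0]]], "squeeze": 20}}

```text
time_s: 4.32
tool_pos: [635.2, 293.0, 8.9]
tool_rot: [0.642, -0.638, 0.302, -0.299]
contact_force: [0.5, 0.1, -0.1]
finger_gap: 31.2
```

```bash
python3 pl.py 632 288.7 90 40 1 25;python3 pl.py 495 245.5 90 -9.6 1 50
```

```text
[635.2 293.    8.9] 4.325 gap 31.2 [-0.03  0.89 -0.76  1.53  0.68  1.   -0.29] [ 0.5  0.1 -0.1]
yaw0 39.7 dy 0.3 n 4 dist 81
[[1.0,[0.2,-20.3,-1.2],[-0.001,-0.001,-0.001]],[1.0,[0.2,-20.3,-1.2],[-0.001,-0.001,-0.001]],[1.0,[0.2,-20.3,-1.3],[-0.001,-0.001,-0.001]],[1.0,[0.3,-20.3,-1.3],[-0.001,-0.001,-0.001]]]
[635.2 293.    8.9] 4.325 gap 31.2 [-0.03  0.89 -0.76  1.53  0.68  1.   -0.29] [ 0.5  0.1 -0.1]
yaw0 39.7 dy -49.3 n 6 dist 169
[[1.0,[-8.9,-13.6,-23.0],[-0.0,0.143,-0.001]],[1.0,[-5.5,-13.6,-24.0],[-0.0,0.143,-0.001]],[1.0,[-2.0,-13.6,-24.6],[-0.0,0.143,-0.001]],[1.0,[1.5,-13.6,-24.6],[-0.0,0.143,-0.001]],[1.0,[5.0,-13.6,-24.1],[-0.0,0.143,-0.001]],[1.0,[8.5,-13.5,-23.2],[-0.0,0.143,-0.001]]]
```

Request:
{"api": "play_rows", "payload": {"steps": [[1, [0, -15, 0], [0, 0, 0]], [1, [0, -20, 0], [0, 0, 0]], [1, [0, -25, 0], [0, 0, 0]], [1, [0, -20, 0], [0, 0, 0]], [1, [0, 0, 0], [0, 0, 0]]]}}

```text
time_s: 4.95
tool_pos: [635.9, 293.2, 96.4]
tool_rot: [0.643, -0.637, 0.301, -0.3]
contact_force: [-0.0, 0.1, -1.4]
finger_gap: 29.8
```

```bash
python3 pl.py 495 245.5 90 -9.6 1 50; python3 wl.py w3
```

```text
[635.9 293.2  96.4] 4.95 gap 29.8 [-0.01  0.8  -0.82  1.48  0.61  1.13 -0.24] [-0.   0.1 -1.4]
yaw0 39.7 dy -49.3 n 6 dist 149
[[1.0,[-8.9,1.0,-23.2],[-0.001,0.143,-0.001]],[1.0,[-5.5,1.0,-24.2],[-0.001,0.143,-0.001]],[1.0,[-2.0,1.0,-24.7],[-0.001,0.143,-0.001]],[1.0,[1.6,1.0,-24.7],[-0.001,0.143,-0.001]],[1.0,[5.1,1.0,-24.3],[-0.001,0.143,-0.001]],[1.0,[8.5,1.0,-23.3],[-0.001,0.143,-0.001]]]
[635.9 293.2  96.4] 4.95
[487, 23, 73, 170, 7225] [69. 69. 69.] ztop 39 ([737.4, 446.6], [7.8, 29.5], 50.0) ([733.1, 451.1], [5.3, 21.2], 22.4)
```

View pics/w3.png

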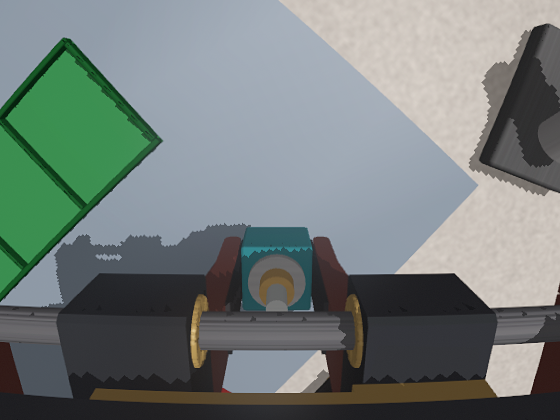

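Run:
```python
from h import *
m=np.load("w3.npz")
print(onplane(m,[(67,40),(162,140),(2,119),(86,206)],10).round(1))
```

```text
[[459.9 295.4  10. ]
 [547.5 282.7  10. ]
 [450.2 223.4  10. ]
 [531.7 210.4  10. ]]
```

Request:
{"api": "play_rows", "payload": {"steps": [[1, [-8.9, 0, -23], [0, 0.143, 0]], [1, [-5.5, 0, -24], [0, 0.143, 0]], [1, [-2, 0, -25], [0, 0.143, 0]], [1, [1.6, 1, -25], [0, 0.143, 0]], [1, [5, 1, -24], [0, 0.143, 0]], [1, [8.5, 1, -23], [0, 0.143, 0]], [1, [0, 0, 0], [0, 0, 0]]]}}

```text
time_s: 5.88
tool_pos: [486.7, 242.2, 85.5]
tool_rot: [0.448, -0.451, 0.549, -0.543]
contact_force: [0.4, -1.0, -0.4]
finger_gap: 29.7
```

```bash
python3 pl.py 495 245.5 12.5 -9.6 1 20
```

```text
[486.7 242.2  85.5] 5.875 gap 29.7 [-0.03  0.53 -0.68  1.89  0.42  0.87 -1.11] [ 0.4 -1.  -0.4]
yaw0 -11.1 dy 1.5 n 4 dist 74
[[1.0,[-1.2,18.2,2.0],[0.002,-0.006,-0.001]],[1.0,[-1.2,18.2,2.0],[0.002,-0.006,-0.001]],[1.0,[-1.2,18.2,2.0],[0.002,-0.006,-0.001]],[1.0,[-1.2,18.2,1.9],[0.002,-0.006,-0.001]]]
```

Request:
{"api": "play_rows", "payload": {"steps": [[1, [-2, 20, 2.2], [0, -0.006, 0]], [1, [-2, 20, 2.2], [0, -0.006, 0]], [1, [-1.5, 18, 2.2], [0, -0.006, 0]], [1, [-1, 9, 2.2], [0, -0.006, 0]], [1, [0, 3, 0], [0, 0, 0]], [1, [0, 0, 0], [0, 0, 0]]]}}

```text
time_s: 6.62
tool_pos: [498.4, 248.7, 9.5]
tool_rot: [0.456, -0.46, 0.542, -0.535]
contact_force: [-0.8, -0.9, 0.4]
finger_gap: 29.6
```

```bash
python3 pl.py 496 248 12.5 -9.6 1 20
```

```text
[498.4 248.7   9.5] 6.625 gap 29.6 [-0.09  0.66 -0.61  1.9   0.53  0.75 -1.16] [-0.8 -0.9  0.4]
yaw0 -9.3 dy -0.3 n 1 dist 4
[[1.0,[1.1,-3.0,-2.3],[0.01,0.006,-0.002]]]
```

Request:
{"api": "play_rows", "payload": {"steps": [[1, [0, 2, 0], [0, 0, 0]], [1, [0, 0, 0], [0, 0, 0]]]}}

```text
time_s: 6.88
tool_pos: [498.8, 249.3, 9.2]
tool_rot: [0.457, -0.46, 0.541, -0.536]
contact_force: [-0.4, 0.0, 0.2]
finger_gap: 30.3
```

```bash
python3 pl.py 496 248 12.5 -9.6 1 20; python3 wl.py w4
```

```text
[498.8 249.3   9.2] 6.875 gap 30.3 [-0.09  0.66 -0.61  1.9   0.53  0.75 -1.16] [-0.4  0.   0.2]
yaw0 -9.2 dy -0.4 n 1 dist 5
[[1.0,[1.7,-3.3,-2.6],[0.009,0.007,-0.001]]]
[498.8 249.3   9.2] 6.875
[0, 0, 63, 72, 3318] [ 32.  36. 142.] ztop 27 ([415.1, 365.8], [24.1, 16.5], 74.8) ([415.3, 365.7], [24.8, 17.1], 74.2)
[205, 238, 143, 74, 8568] [90. 96. 83.] ztop 61 ([501.1, 257.0], [9.9, 46.8], 80.9) ([499.5, 249.0], [28.0, 47.7], 81.3)
[518, 342, 27, 40, 607] [24. 22. 23.] ztop 29 ([615.4, 185.0], [19.0, 7.0], 82.3) ([615.9, 181.7], [24.8, 7.2], 87.4)
```

View pics/w4.png

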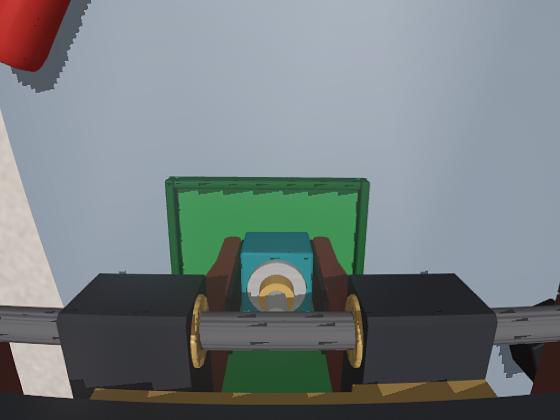

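Run:
```python
from h import *
m=np.load("w4.npz");P=cloud(m,m["d"])
for v in range(225,300,5): print(v,P[v,270].round(1),P[v,250].round(1))
print(P[200,270],P[150,270])
```

```text
225 [498.8 265.1   2.6] [489.4 266.7   3.1]
230 [498.4 262.7   2.9] [488.9 264.2   3.1]
235 [498.6 262.7  10.1] [489.3 263.7   9. ]
240 [498.7 262.7  16.6] [490.  264.2  17.1]
245 [498.8 262.3  21.8] [490.5 264.2  23.4]
250 [498.9 262.2  27.3] [490.9 263.9  28.4]
255 [498.8 261.2  30.3] [491.  263.   31.7]
260 [498.6 259.7  31.8] [490.6 260.8  31.4]
265 [498.4 258.3  33.7] [490.1 258.5  31.2]
270 [498.1 256.4  34.2] [489.6 256.   30.5]
275 [497.8 254.3  34.3] [489.3 254.2  31.4]
280 [497.8 253.9  37.9] [489.5 253.7  35. ]
285 [497.9 253.8  42.1] [489.2 251.6  35.2]
290 [497.6 251.9  42.5] [488.6 248.8  34.2]
295 [497.6 251.4  45.4] [488.3 246.8  34.6]
[500.74050791 277.10378564   2.28467023] [ 5.04443404e+02  2.99897800e+02 -4.17398052e-01]
```

Request:
{"api": "play_rows", "payload": {"steps": [[0, [0, 0, 0], [0, 0, 0]], [0, [0, 0, 0], [0, 0, 0]], [0, [0, -8, 0], [0, 0, 0]], [0, [0, -25, 0], [0, 0, 0]], [0, [0, -40, 0], [0, 0, 0]], [-0.5, [0, -45, 0], [0, 0, 0]], [-1, [0, -50, 0], [0, 0, 0]], [-1, [0, 0, 0], [0, 0, 0]]]}}

```text
time_s: 7.92
tool_pos: [500.3, 249.4, 182.7]
tool_rot: [0.457, -0.461, 0.542, -0.535]
contact_force: [0.1, -0.2, -0.1]
finger_gap: 70.6
```

```bash
python3 wl.py w5; python3 pl.py 625 -270 190 -9 -1 58
```

```text
[500.3 249.4 182.7] 7.925
[134, 0, 64, 88, 2717] [ 45.  48. 157.] ztop 27 ([425.6, 387.5], [75.3, 17.9], 50.5) ([425.6, 387.9], [76.5, 18.5], 51.8)
[260, 172, 35, 37, 1264] [133. 138. 104.] ztop 55 ([499.3, 247.7], [7.9, 7.3], 81.5) ([499.8, 247.5], [30.1, 28.7], 81.0)
[406, 215, 44, 44, 1241] [78. 84. 88.] ztop 52 ([631.1, 181.6], [7.1, 8.5], 20.1) ([631.1, 181.7], [30.4, 31.3], 13.5)
[486, 256, 37, 16, 476] [ 51.  53. 143.] ztop 31 ([706.5, 140.7], [8.0, 25.5], 81.7) ([706.1, 141.3], [11.0, 32.3], 83.7)
[499.5 248.4 180.5] 7.975 gap 74.5 [ 0.02  0.45 -0.75  1.76  0.33  1.07 -1.  ] [-0.5  0.  -0.6]
yaw0 -9.1 dy 0.1 n 10 dist 533
[[-1.0,[49.2,-1.2,20.6],[0.001,-0.0,0.0]],[-1.0,[49.2,-1.2,20.6],[0.001,-0.0,0.0]],[-1.0,[49.2,-1.2,20.6],[0.001,-0.0,0.0]],[-1.0,[49.2,-1.1,20.6],[0.001,-0.0,0.0]],[-1.0,[49.2,-1.1,20.6],[0.001,-0.0,0.0]],[-1.0,[49.2,-1.1,20.6],[0.001,-0.0,0.0]],[-1.0,[49.2,-1.1,20.5],[0.001,-0.0,0.0]],[-1.0,[49.2,-1.0,20.5],[0.001,-0.0,0.0]],[-1.0,[49.2,-1.0,20.5],[0.001,-0.0,0.0]],[-1.0,[49.2,-1.0,20.5],[0.001,-0.0,0.0]]]
```

View pics/w5.png

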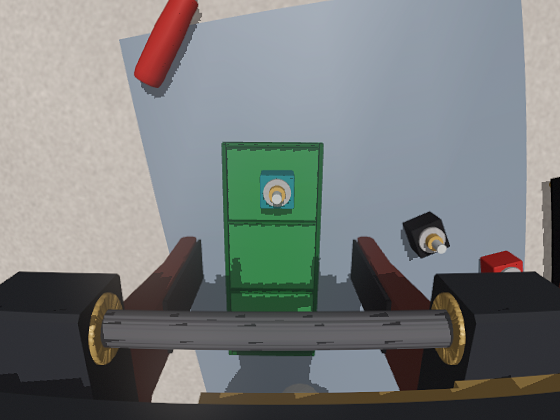

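Run:
```python
from h import *
m=np.load("w5.npz")
print(onplane(m,[(222,143),(323,143),(272,221),(272,290),(227,221),(320,221)],10).round(1))
```

```text
[[456.8 295.   10. ]
 [546.2 280.8  10. ]
 [489.4 215.7  10. ]
 [477.7 144.5  10. ]
 [447.3 222.3  10. ]
 [534.1 208.7  10. ]]
```

Request:
{"api": "play_rows", "payload": {"steps": [[-1, [50, -1, 20], [0, 0, 0]], [-1, [50, -1, 21], [0, 0, 0]], [-1, [50, -1, 21], [0, 0, 0]], [-1, [50, -1, 21], [0, 0, 0]], [-1, [50, -1, 21], [0, 0, 0]], [-1, [50, -1, 21], [0, 0, 0]], [-1, [50, -1, 21], [0, 0, 0]], [-1, [49, -1, 20], [0, 0, 0]], [-1, [49, 0, 20], [0, 0, 0]], [-1, [45, 0, 20], [0, 0, 0]]]}}

```text
time_s: 9.22
tool_pos: [622.0, -282.6, 169.8]
tool_rot: [0.454, -0.469, 0.545, -0.526]
contact_force: [0.5, 0.7, 0.6]
finger_gap: 87.9
```

Request:
{"api": "play_rows", "payload": {"steps": [[-1, [0, 0, 0], [0, 0, 0]]]}}

```text
time_s: 9.35
tool_pos: [620.4, -287.8, 166.8]
tool_rot: [0.451, -0.469, 0.547, -0.527]
contact_force: [-0.3, 0.8, 0.4]
finger_gap: 87.6
```

```bash
python3 wl.py w6; python3 pl.py 625 -276 60 -9 -1 40
```

```text
[ 620.4 -287.8  166.8] 9.35
[461, 4, 26, 28, 163] [19. 17. 18.] ztop 16 ([791.7, -170.7], [19.8, 19.9], 70.8)
[282, 20, 43, 49, 1654] [102. 108. 159.] ztop 52 ([654.0, -174.3], [6.8, 8.3], 1.9) ([654.1, -174.4], [30.0, 30.7], 0.2)
[264, 160, 46, 50, 1770] [158. 145. 141.] ztop 51 ([626.2, -280.4], [32.9, 32.0], 70.0) ([624.0, -271.3], [36.2, 15.6], 7.0)
[460, 171, 85, 82, 5411] [ 65. 114.  48.] ztop 39 ([800.8, -328.8], [70.0, 70.2], 24.2)
[159, 350, 175, 55, 5699] [40. 60. 90.] ztop 39 ([556.6, -482.5], [136.1, 43.6], 15.4) ([551.9, -465.2], [55.6, 179.0], 86.1)
[ 620.4 -284.7  166.9] 9.4 gap 87.9 [ 0.72  0.65 -0.59  1.44  0.37  1.21 -0.07] [ 0.3  0.1 -0.4]
yaw0 -8.7 dy -0.3 n 3 dist 107
[[-1.0,[-3.1,35.6,2.4],[0.013,0.002,-0.0]],[-1.0,[-3.1,35.6,2.0],[0.013,0.002,-0.0]],[-1.0,[-3.1,35.6,1.5],[0.013,0.002,-0.0]]]
```

View pics/w6.png

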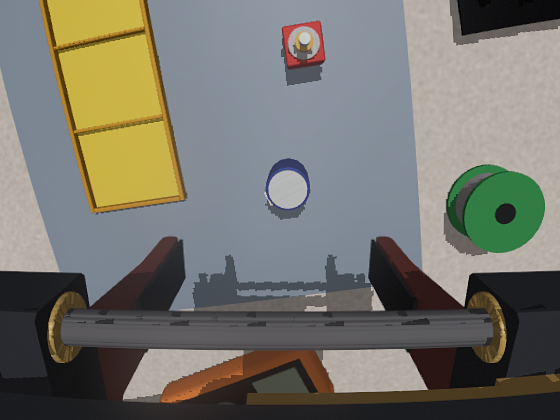

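```bash
python3 pl.py 626.2 -280.4 65 -9 -1 40
python3 - <<'E'
from h import *
m=np.load("w6.npz")
print(onplane(m,[(93,212),(186,200),(78,132),(162,117),(56,47),(144,30)],10).round(1))
E
```

```text
[ 620.4 -284.7  166.9] 9.4 gap 87.9 [ 0.72  0.65 -0.59  1.44  0.37  1.21 -0.07] [ 0.3  0.1 -0.4]
yaw0 -8.7 dy -0.3 n 3 dist 102
[[-1.0,[-1.7,33.9,3.0],[0.013,0.002,-0.0]],[-1.0,[-1.7,33.9,2.5],[0.013,0.002,-0.0]],[-1.0,[-1.7,33.9,2.1],[0.013,0.002,-0.0]]]
[[ 442.3 -284.5   10. ]
 [ 533.  -286.    10. ]
 [ 448.6 -210.7   10. ]
 [ 527.7 -211.1   10. ]
 [ 447.2 -136.6   10. ]
 [ 527.6 -139.1   10. ]]
```

Request:
{"api": "play_rows", "payload": {"steps": [[-1, [-1.7, 34, 3], [0.013, 0, 0]], [-1, [-1.7, 34, 2.5], [0.013, 0, 0]], [-1, [-1.7, 30, 2], [0.013, 0, 0]], [-1, [0, 0, 0], [0, 0, 0]]]}}

```text
time_s: 9.9
tool_pos: [624.9, -271.5, 63.6]
tool_rot: [0.464, -0.462, 0.537, -0.533]
contact_force: [0.4, -0.4, -0.3]
finger_gap: 88.1
```

```bash
python3 wl.py w7; python3 pl.py 626.2 -280.4 11 -9 -1 20
```

```text
[ 624.9 -271.5   63.6] 9.9
[272, 13, 66, 70, 3706] [108. 115. 168.] ztop 52 ([654.0, -174.6], [7.7, 8.1], 9.3) ([654.0, -174.5], [30.3, 30.3], 89.7)
[245, 215, 69, 79, 4206] [156. 141. 137.] ztop 51 ([626.2, -280.1], [32.7, 33.2], 42.9) ([624.3, -271.7], [36.6, 16.6], 5.3)
[514, 232, 46, 40, 1226] [70. 93. 63.] ztop 39 ([778.1, -305.4], [16.8, 16.3], 1.3) ([782.9, -308.7], [26.7, 4.3], 42.2)
[ 626.1 -271.7   65.3] 9.95 gap 87.8 [ 0.7   0.73 -0.56  1.55  0.43  0.98 -0.13] [ 1.3 -0.3 -0. ]
yaw0 -8.2 dy -0.8 n 3 dist 55
[[-1.0,[3.0,18.1,0.4],[0.0,0.004,-0.002]],[-1.0,[2.9,18.1,0.5],[0.0,0.004,-0.002]],[-1.0,[2.9,18.1,0.5],[0.0,0.004,-0.002]]]
```

Request:
{"api": "play_rows", "payload": {"steps": [[-1, [3, 18, 0.4], [0, 0.005, 0]], [-1, [3, 18, 0.4], [0, 0.005, 0]], [-1, [3, 14, 0.4], [0, 0, 0]], [-1, [0, 3, 0], [0, 0, 0]]]}}

```text
time_s: 10.45
tool_pos: [627.7, -281.2, 11.7]
tool_rot: [0.462, -0.458, 0.537, -0.537]
contact_force: [0.7, 0.3, 0.5]
finger_gap: 87.7
```

```bash
python3 pl.py 626.2 -280.4 11 -9 -1 20
```

```text
[ 627.7 -281.2   11.7] 10.45 gap 87.7 [ 0.69  0.8  -0.53  1.57  0.47  0.9  -0.15] [0.7 0.3 0.5]
yaw0 -8.8 dy -0.2 n 1 dist 2
[[-1.0,[-0.5,0.7,-1.6],[-0.003,0.003,-0.004]]]
```

Request:
{"api": "play_rows", "payload": {"steps": [[1, [0, 0.7, -1], [0, 0, 0]], [1, [0, 0, 0], [0, 0, 0]], [1, [0, 0, 0], [0, 0, 0]], [1, [0, 0, 0], [0, 0, 0]], [1, [0, 0, 0], [0, 0, 0]], [1, [0, 0, 0], [0, 0, 0]]]}}

```text
time_s: 11.2
tool_pos: [627.5, -281.2, 12.4]
tool_rot: [-0.462, 0.458, -0.537, 0.537]
contact_force: [-0.9, -0.1, -0.7]
finger_gap: 34.4
```

```bash
python3 pl.py 626.2 -280.4 90 -9 1 20
```

```text
[ 627.5 -281.2   12.4] 11.2 gap 34.4 [ 0.69  0.8  -0.53  1.57  0.47  0.9  -0.15] [-0.9 -0.1 -0.7]
yaw0 -8.8 dy -0.2 n 4 dist 78
[[1.0,[-0.2,-19.4,-0.3],[-0.001,0.001,-0.001]],[1.0,[-0.2,-19.4,-0.3],[-0.001,0.001,-0.001]],[1.0,[-0.2,-19.4,-0.3],[-0.001,0.001,-0.001]],[1.0,[-0.2,-19.4,-0.3],[-0.001,0.001,-0.001]]]
```

Request:
{"api": "play_rows", "payload": {"steps": [[1, [0, -15, 0], [0, 0, 0]], [1, [0, -25, 0], [0, 0, 0]], [1, [0, -35, 0], [0, 0, 0]], [1, [0, -35, 0], [0, 0, 0]], [1, [0, 0, 0], [0, 0, 0]]]}}

```text
time_s: 11.82
tool_pos: [627.3, -281.2, 129.2]
tool_rot: [-0.463, 0.457, -0.536, 0.538]
contact_force: [0.0, 0.6, -0.5]
finger_gap: 34.9
```

```bash
python3 pl.py 471.6 106 120 -9.5 1 50; python3 wl.py w8
```

```text
[ 627.3 -281.2  129.2] 11.825 gap 34.9 [ 0.73  0.67 -0.59  1.5   0.39  1.09 -0.09] [ 0.   0.6 -0.5]
yaw0 -8.8 dy -0.7 n 9 dist 417
[[1.0,[-39.9,1.0,-23.7],[-0.001,0.001,-0.0]],[1.0,[-39.8,1.0,-23.7],[-0.001,0.001,-0.0]],[1.0,[-39.8,1.0,-23.8],[-0.001,0.001,-0.0]],[1.0,[-39.8,1.0,-23.8],[-0.001,0.001,-0.0]],[1.0,[-39.7,1.0,-23.9],[-0.001,0.001,-0.0]],[1.0,[-39.7,1.0,-24.0],[-0.001,0.001,-0.0]],[1.0,[-39.7,1.0,-24.0],[-0.001,0.001,-0.0]],[1.0,[-39.6,1.0,-24.1],[-0.001,0.001,-0.0]],[1.0,[-39.6,1.0,-24.1],[-0.001,0.001,-0.0]]]
[ 627.3 -281.2  129.2] 11.825
[265, 22, 49, 53, 2086] [113. 119. 172.] ztop 53 ([654.3, -174.3], [7.8, 8.1], 64.0) ([653.8, -174.6], [29.9, 30.3], 0.3)
[461, 189, 93, 89, 6341] [ 72. 124.  55.] ztop 39 ([800.6, -328.6], [69.9, 70.2], 6.7)
[233, 371, 74, 22, 907] [ 35.  62. 108.] ztop 33 ([610.9, -442.3], [7.6, 23.3], 78.9) ([603.9, -443.6], [15.5, 46.0], 82.6)
```

View pics/w8.png

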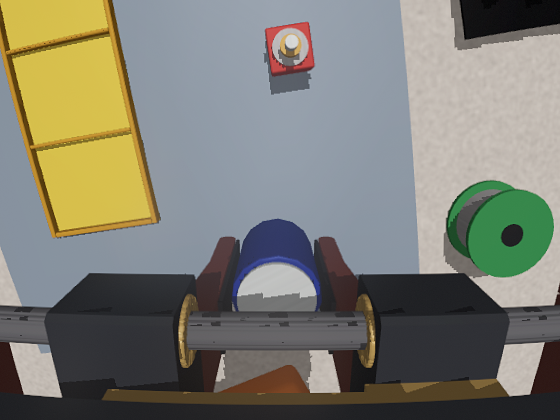

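Capacitor held upright at (277,280). Move over to the near green compartment.

Request:
{"api": "play_rows", "payload": {"steps": [[1, [-20, 0, -12], [0, 0, 0]], [1, [-42, 0, -25], [0, 0, 0]], [1, [-42, 1, -25], [0, 0, 0]], [1, [-42, 1, -25], [0, 0, 0]], [1, [-42, 1, -25], [0, 0, 0]], [1, [-42, 1, -25], [0, 0, 0]], [1, [-42, 1, -26], [0, 0, 0]], [1, [-42, 1, -26], [0, 0, 0]], [1, [-30, 1, -20], [0, 0, 0]], [1, [-8, 0, -5], [0, 0, 0]]]}}

```text
time_s: 13.12
tool_pos: [456.8, 108.9, 112.5]
tool_rot: [0.458, -0.461, 0.541, -0.534]
contact_force: [0.1, 0.1, -1.1]
finger_gap: 34.6
```

```bash
python3 pl.py 471.6 106 20 -9.5 1 25
```

```text
[456.8 108.9 112.5] 13.125 gap 34.6 [ 0.27  0.39 -0.73  2.04  0.33  0.84 -0.8 ] [ 0.1  0.1 -1.1]
yaw0 -8.9 dy -0.6 n 4 dist 94
[[1.0,[0.2,23.1,4.0],[0.003,0.002,-0.001]],[1.0,[0.2,23.1,3.9],[0.003,0.002,-0.001]],[1.0,[0.2,23.1,3.9],[0.003,0.002,-0.001]],[1.0,[0.1,23.1,3.8],[0.003,0.002,-0.001]]]
```

Request:
{"api": "play_rows", "payload": {"steps": [[1, [0, 23, 4], [0, 0, 0]], [1, [0, 25, 4], [0, 0, 0]], [1, [0, 22, 4], [0, 0, 0]], [1, [0, 14, 3.5], [0, 0, 0]], [1, [0, 6, 0], [0, 0, 0]], [1, [0, 0, 0], [0, 0, 0]]]}}

```text
time_s: 13.88
tool_pos: [472.0, 102.8, 17.7]
tool_rot: [0.456, -0.461, 0.542, -0.535]
contact_force: [-0.1, -0.0, -0.7]
finger_gap: 34.6
```

```bash
python3 pl.py 471.6 106 15 -9.5 1 25; python3 wl.py w9;  python3 - <<'E'
from h import *
m=np.load("w9.npz");P=cloud(m,m["d"])
for v in range(205,300,6): print(v,P[v,277].round(1))
E
```

```text
[472.  102.8  17.7] 13.875 gap 34.6 [ 0.17  0.55 -0.61  2.07  0.49  0.67 -0.92] [-0.1 -0.  -0.7]
yaw0 -9.1 dy -0.4 n 1 dist 4
[[1.0,[-3.1,2.7,-0.9],[0.013,0.007,-0.001]]]
[472.  102.8  17.7] 13.875
[196, 223, 162, 89, 9629] [117. 103. 101.] ztop 63 ([474.1, 108.7], [13.7, 56.4], 81.0) ([474.3, 112.8], [15.3, 52.7], 80.6)
205 [476.3 125.6   3. ]
211 [475.8 122.8   3.5]
217 [475.3 119.5   2.7]
223 [475.5 120.1  14.5]
229 [475.6 119.9  22.6]
235 [475.7 120.   31. ]
241 [475.8 119.9  37.7]
247 [475.9 120.4  45.6]
253 [476.  120.2  51.2]
259 [475.8 118.9  53.7]
265 [485.8 172.5 179.8]
271 [475.2 114.8  55.1]
277 [474.8 112.7  55.7]
283 [474.4 110.   55.2]
289 [474.  107.7  55.5]
295 [473.7 105.8  56.4]
```

View pics/w9.png

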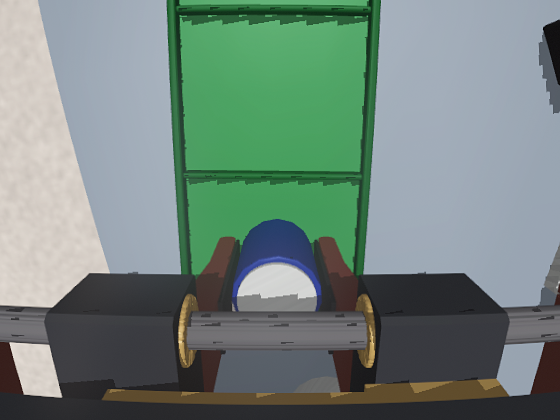

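Request:
{"api": "play_rows", "payload": {"steps": [[1, [-3, 3, 0], [0.01, 0, 0]], [1, [0, 0, 0], [0, 0, 0]]]}}

```text
time_s: 14.18
tool_pos: [473.3, 106.2, 15.9]
tool_rot: [0.459, -0.458, 0.538, -0.538]
contact_force: [-1.0, -0.8, -0.8]
finger_gap: 34.8
```

```bash
python3 pl.py 471.6 106 15 -9.5 1 25; python3 wl.py w10;  python3 - <<'E'
from h import *
m=np.load("w10.npz");P=cloud(m,m["d"])
for v in range(247,300,4): print(v,P[v,277].round(1),P[v,250].round(1),P[v,305].round(1))
E
```

```text
[473.3 106.2  15.9] 14.175 gap 34.8 [ 0.16  0.55 -0.6   2.08  0.51  0.66 -0.94] [-1.  -0.8 -0.8]
yaw0 -9.1 dy -0.4 n 1 dist 2
[[1.0,[0.5,0.9,-1.7],[-0.001,0.006,-0.002]]]
[473.3 106.2  15.9] 14.175
[196, 225, 162, 87, 9745] [116. 102. 101.] ztop 63 ([475.0, 113.0], [12.1, 56.1], 81.4) ([475.4, 116.3], [15.7, 52.6], 79.1)
247 [476.8 123.4  42.9] [464.8 120.5  30.8] [487.8 116.4  29.8]
251 [476.8 123.4  46.9] [465.5 121.6  38.2] [487.5 116.6  34.6]
255 [476.8 123.3  50.5] [465.8 121.4  42. ] [487.2 116.5  38.4]
259 [476.6 122.2  51.7] [466.  121.3  45.8] [486.9 117.3  44.2]
263 [476.4 120.8  52. ] [466.3 121.5  50. ] [486.6 117.4  48.2]
267 [476.2 119.7  53. ] [466.3 120.6  51.6] [486.3 117.2  51.2]
271 [476.  118.5  53.8] [466.  119.2  52. ] [486.1 115.7  51.5]
275 [475.7 116.7  53.4] [465.9 118.2  53.3] [485.9 115.   53.3]
279 [475.5 115.2  53.6] [465.8 116.9  53.9] [485.7 113.7  53.9]
283 [475.3 113.8  54.1] [465.4 115.   53.4] [485.4 112.4  54.6]
287 [474.9 111.5  52.8] [465.  113.2  53. ] [485.2 110.3  53.6]
291 [474.8 110.7  54.3] [464.9 112.2  54.2] [485.  108.8  53.8]
295 [474.5 108.6  53.5] [464.5 110.3  53.6] [484.8 106.8  53.3]
299 [474.3 107.3  54.1] [464.3 108.8  53.9] [484.5 105.5  53.9]
```

Request:
{"api": "play_rows", "payload": {"steps": [[1, [0, 1, 0], [0, 0, 0]], [-0.1, [0, 0, 0], [0, 0, 0]], [-0.1, [0, 0, 0], [0, 0, 0]], [-0.1, [0, -8, 0], [0, 0, 0]], [-0.1, [0, -25, 0], [0, 0, 0]], [-0.1, [0, -40, 0], [0, 0, 0]], [-0.5, [0, -45, 0], [0, 0, 0]], [-1, [0, -50, 0], [0, 0, 0]], [-1, [-20, 0, 0], [0, 0, 0]], [-1, [0, 0, 0], [0, 0, 0]]]}}

```text
time_s: 15.48
tool_pos: [476.4, 126.2, 192.0]
tool_rot: [0.46, -0.458, 0.538, -0.538]
contact_force: [-0.7, -0.5, -0.3]
finger_gap: 84.9
```

```bash
python3 wl.py w11; python3 pl.py 654 -175 150 0 -1 58
```

```text
[476.4 126.2 192. ] 15.475
[261, 22, 38, 41, 1477] [137. 143. 109.] ztop 55 ([499.3, 247.4], [8.2, 7.6], 80.9) ([499.1, 247.4], [30.0, 30.5], 80.8)
[415, 76, 47, 45, 1382] [80. 84. 88.] ztop 52 ([631.3, 181.6], [7.1, 8.1], 82.5) ([631.1, 181.4], [30.1, 30.9], 15.3)
[500, 126, 47, 39, 1340] [ 70.  77. 134.] ztop 52 ([707.0, 128.5], [7.9, 8.8], 46.5) ([706.6, 128.8], [31.0, 31.1], 5.2)
[255, 187, 42, 48, 1570] [157. 143. 135.] ztop 54 ([474.5, 106.3], [32.3, 31.8], 26.2) ([472.2, 115.8], [36.0, 15.6], 6.1)
[428, 202, 60, 45, 1696] [139. 140. 138.] ztop 41 ([639.1, 63.9], [31.1, 40.9], 71.7) ([639.0, 64.5], [29.9, 41.3], 70.5)
[499, 251, 39, 21, 666] [ 59.  65. 135.] ztop 38 ([706.2, 9.4], [3.0, 9.6], 87.3) ([707.2, 11.4], [17.4, 32.9], 86.8)
[282, 284, 45, 28, 1009] [130. 135. 135.] ztop 19 ([486.5, 5.5], [29.6, 44.8], 81.1)
[194, 376, 36, 29, 774] [ 71.  78. 128.] ztop 39 ([371.2, -88.8], [5.4, 13.7], 81.9) ([370.2, -92.6], [30.2, 30.4], 5.9)
[476.5 125.3 191.8] 15.525 gap 86.7 [ 0.29  0.31 -0.78  1.91  0.25  1.02 -0.76] [ 0.1  0.6 -0. ]
yaw0 -9.1 dy 9.1 n 7 dist 351
[[-1.0,[38.3,6.0,31.8],[-0.0,-0.023,-0.0]],[-1.0,[39.1,6.0,31.0],[-0.0,-0.023,-0.0]],[-1.0,[39.8,6.0,30.1],[-0.0,-0.023,-0.0]],[-1.0,[40.4,6.0,29.1],[-0.0,-0.023,-0.0]],[-1.0,[41.1,6.0,28.2],[-0.0,-0.023,-0.0]],[-1.0,[41.7,6.0,27.3],[-0.0,-0.023,-0.0]],[-1.0,[42.3,6.0,26.3],[-0.0,-0.023,-0.0]]]
```

View pics/w11.png

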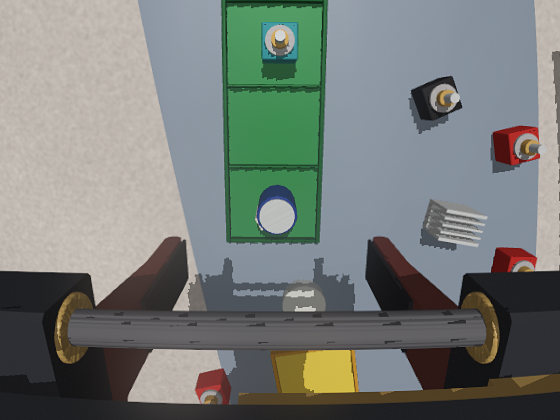

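```bash
python3 pl.py 639 64.2 110 71 -1 58
```

```text
[476.5 125.3 191.8] 15.525 gap 86.7 [ 0.29  0.31 -0.78  1.91  0.25  1.02 -0.76] [ 0.1  0.6 -0. ]
yaw0 -9.1 dy 80.1 n 9 dist 192
[[-1.0,[3.9,9.1,18.9],[-0.0,-0.155,-0.0]],[-1.0,[6.7,9.1,18.1],[-0.0,-0.155,-0.0]],[-1.0,[9.5,9.1,16.8],[-0.0,-0.155,-0.0]],[-1.0,[11.9,9.1,15.1],[-0.0,-0.155,-0.0]],[-1.0,[14.1,9.1,13.1],[-0.0,-0.155,-0.0]],[-1.0,[16.0,9.1,10.8],[-0.0,-0.155,-0.0]],[-1.0,[17.5,9.1,8.2],[-0.0,-0.155,-0.0]],[-1.0,[18.5,9.1,5.4],[-0.0,-0.155,-0.0]],[-1.0,[19.1,9.1,2.4],[-0.0,-0.155,-0.0]]]
```

Request:
{"api": "play_rows", "payload": {"steps": [[-1, [4, 8, 19], [0, -0.155, 0]], [-1, [7, 8, 18], [0, -0.155, 0]], [-1, [9.5, 8, 17], [0, -0.155, 0]], [-1, [12, 8, 15], [0, -0.155, 0]], [-1, [14, 8, 13], [0, -0.155, 0]], [-1, [16, 9, 11], [0, -0.155, 0]], [-1, [17.5, 9, 8], [0, -0.155, 0]], [-1, [18.5, 9, 5], [0, -0.155, 0]], [-1, [19, 9, 2], [0, -0.155, 0]], [-1, [0, 0, 0], [0, 0, 0]]]}}

```text
time_s: 16.77
tool_pos: [637.6, 53.5, 104.6]
tool_rot: [-0.697, 0.702, -0.108, 0.098]
contact_force: [0.6, 0.2, 0.1]
finger_gap: 87.7
```

```bash
python3 wl.py w12; python3 pl.py 639 64.2 50 71 -1 30
```

```text
[637.6  53.5 104.6] 16.775
[90, 0, 69, 49, 2807] [205. 211. 211.] ztop 19 ([491.4, -5.2], [45.4, 30.0], 70.6)
[423, 119, 65, 62, 2437] [ 92.  98. 102.] ztop 52 ([631.0, 180.8], [8.2, 7.9], 21.1) ([631.0, 181.2], [30.6, 30.6], 14.6)
[268, 178, 8, 68, 329] [124. 123. 121.] ztop 41 ([634.8, 51.4], [3.0, 40.4], 70.8)
[279, 178, 7, 68, 243] [123. 123. 121.] ztop 41 ([636.9, 57.8], [2.0, 39.8], 70.8)
[289, 179, 7, 68, 305] [121. 120. 118.] ztop 41 ([639.5, 64.0], [2.0, 40.6], 70.9) ([638.9, 64.2], [2.0, 39.5], 70.7)
[298, 179, 9, 68, 372] [135. 135. 132.] ztop 41 ([641.4, 70.5], [2.2, 39.9], 70.8) ([640.5, 69.8], [1.9, 38.8], 68.0)
[307, 180, 12, 68, 534] [160. 160. 158.] ztop 41 ([643.7, 76.9], [3.2, 40.4], 70.9) ([643.2, 75.5], [2.8, 40.4], 66.8)
[90, 219, 60, 66, 2841] [53. 58. 70.] ztop 39 ([632.1, -61.7], [23.8, 40.3], 78.1) ([628.4, -60.1], [36.0, 33.0], 72.9)
[400, 243, 28, 32, 348] [ 58.  61. 153.] ztop 32 ([699.8, 138.2], [17.4, 8.1], 7.0) ([699.3, 140.8], [23.2, 8.8], 29.6)
[215, 290, 44, 22, 839] [ 70.  68. 134.] ztop 32 ([695.5, 5.8], [27.6, 8.9], 77.5) ([695.2, 5.7], [31.0, 12.1], 70.9)
[376, 351, 28, 40, 464] [95. 92. 56.] ztop 38 ([788.0, 101.6], [6.0, 5.9], 25.4) ([787.9, 101.8], [12.4, 11.6], 4.3)
[328, 373, 26, 20, 308] [93. 88. 40.] ztop 29 ([788.8, 60.1], [5.6, 2.8], 79.0) ([790.0, 59.9], [13.0, 11.1], 87.8)
[273, 382, 35, 11, 163] [32. 32. 34.] ztop 23 ([786.4, 23.6], [10.5, 3.5], 76.1)
[637.   54.2 105.2] 16.825 gap 88.1 [ 0.44  0.75 -0.93  1.62  0.65  1.13  0.61] [-1.1 -0.4  0.8]
yaw0 73.2 dy -2.2 n 2 dist 56
[[-1.0,[-0.2,27.6,5.3],[0.004,0.019,-0.006]],[-1.0,[-0.4,27.6,5.2],[0.004,0.019,-0.006]]]
```

View pics/w12.png

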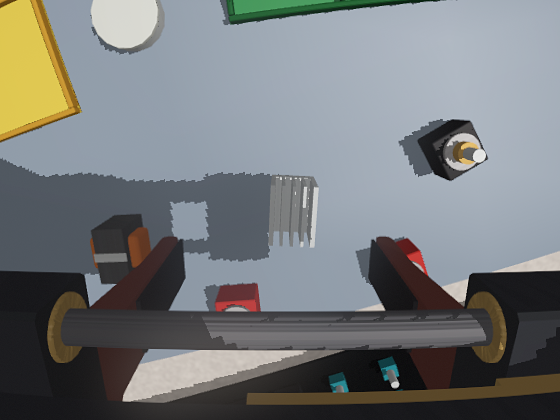

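Request:
{"api": "play_rows", "payload": {"steps": [[-1, [0, 28, 5], [0, 0.02, 0]], [-1, [0, 27, 5], [0, 0.02, 0]], [-1, [0, 20, 0], [0, 0, 0]], [-1, [0, 15, 0], [0, 0, 0]], [-1, [0, 0, 0], [0, 0, 0]]]}}

```text
time_s: 17.45
tool_pos: [636.3, 64.3, 14.8]
tool_rot: [-0.694, 0.699, -0.125, 0.116]
contact_force: [0.2, 0.4, 1.3]
finger_gap: 87.9
```

```bash
python3 pl.py 639.2 64.1 6 70.8 -1 30
```

```text
[636.3  64.3  14.8] 17.45 gap 87.9 [ 0.37  0.85 -0.85  1.67  0.74  0.99  0.48] [0.2 0.4 1.3]
yaw0 70.3 dy 0.5 n 1 dist 9
[[-1.0,[2.9,8.7,0.9],[0.009,-0.008,-0.011]]]
```

Request:
{"api": "play_rows", "payload": {"steps": [[-1, [3, 8.5, 1], [0.01, -0.01, -0.01]], [1, [0, 0, 0], [0, 0, 0]], [1, [0, 0, 0], [0, 0, 0]], [1, [0, 0, 0], [0, 0, 0]], [1, [0, 0, 0], [0, 0, 0]], [1, [0, 0, 0], [0, 0, 0]], [1, [0, 0, 0], [0, 0, 0]]]}}

```text
time_s: 18.32
tool_pos: [641.1, 64.2, 8.3]
tool_rot: [0.698, -0.696, 0.116, -0.119]
contact_force: [-0.5, -0.0, -0.1]
finger_gap: 31.5
```

```bash
python3 pl.py 639.2 64.1 6 70.8 1 30
```

```text
[641.1  64.2   8.3] 18.325 gap 31.5 [ 0.38  0.85 -0.84  1.68  0.76  0.96  0.49] [-0.5 -0.  -0.1]
yaw0 70.9 dy -0.1 n 1 dist 3
[[1.0,[-1.8,2.3,-0.8],[-0.003,0.001,0.003]]]
```

Request:
{"api": "play_rows", "payload": {"steps": [[1, [0, 0, 0], [0, 0, 0]], [1, [0, -15, 0], [0, 0, 0]], [1, [0, -25, 0], [0, 0, 0]], [1, [0, -30, 0], [0, 0, 0]], [1, [0, -25, 0], [0, 0, 0]], [1, [0, 0, 0], [0, 0, 0]]]}}

```text
time_s: 19.08
tool_pos: [641.5, 65.1, 112.5]
tool_rot: [0.699, -0.696, 0.115, -0.119]
contact_force: [0.0, 1.1, -0.8]
finger_gap: 30.0
```

```bash
python3 pl.py 487.5 -102 90 0 1 50; python3 wl.py w13
```

```text
[641.5  65.1 112.5] 19.075 gap 30.0 [ 0.43  0.74 -0.93  1.62  0.65  1.11  0.56] [ 0.   1.1 -0.8]
yaw0 70.9 dy -70.9 n 8 dist 228
[[1.0,[-11.4,2.6,-26.0],[-0.001,0.155,0.0]],[1.0,[-7.2,2.6,-27.5],[-0.001,0.155,0.0]],[1.0,[-2.9,2.7,-28.3],[-0.001,0.155,0.0]],[1.0,[1.5,2.7,-28.4],[-0.001,0.155,0.0]],[1.0,[5.8,2.7,-27.8],[-0.001,0.155,0.0]],[1.0,[10.1,2.8,-26.6],[-0.001,0.155,0.0]],[1.0,[14.0,2.8,-24.7],[-0.001,0.155,0.0]],[1.0,[17.7,2.8,-22.2],[-0.001,0.155,0.0]]]
[641.5  65.1 112.5] 19.075
[67, 0, 67, 56, 3071] [218. 225. 224.] ztop 19 ([489.4, -4.4], [45.0, 34.6], 67.8)
[398, 109, 63, 60, 2281] [108. 113. 117.] ztop 52 ([630.9, 181.1], [8.1, 8.0], 69.3) ([630.8, 181.1], [30.7, 30.7], 15.4)
[79, 220, 59, 62, 2617] [59. 65. 79.] ztop 39 ([630.8, -61.9], [23.0, 37.8], 76.6) ([628.3, -58.3], [40.3, 34.8], 49.4)
[357, 232, 54, 42, 1582] [ 89.  96. 155.] ztop 46 ([704.1, 128.4], [7.0, 2.8], 89.0) ([706.4, 128.2], [31.1, 30.9], 4.1)
[0, 289, 26, 18, 334] [24. 26. 99.] ztop 29 ([643.6, -161.5], [9.0, 9.4], 70.6) ([644.0, -161.6], [9.0, 10.8], 70.2)
[486, 345, 19, 52, 333] [ 83.  85. 123.] ztop 38 ([835.5, 188.6], [42.2, 5.4], 4.5) ([852.8, 191.4], [13.6, 8.2], 8.4)
[318, 358, 14, 35, 233] [101.  98.  65.] ztop 38 ([790.5, 58.9], [3.2, 6.6], 75.3) ([790.4, 57.6], [11.7, 7.4], 3.0)
[260, 371, 39, 22, 504] [37. 36. 38.] ztop 26 ([788.9, 19.0], [25.0, 11.7], 70.6) ([788.9, 19.0], [25.0, 11.7], 70.6)
```

View pics/w13.png

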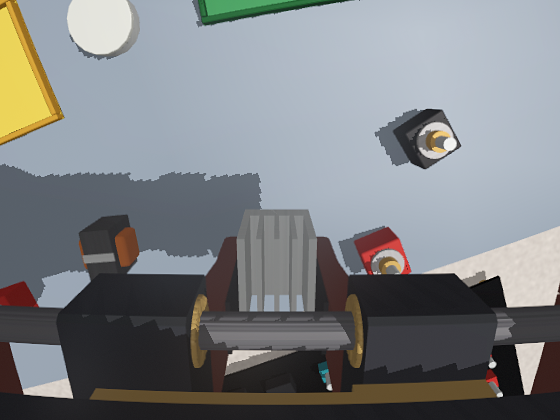

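Request:
{"api": "play_rows", "payload": {"steps": [[1, [-11, 2, -26], [0, 0.155, 0]], [1, [-7, 2, -28], [0, 0.155, 0]], [1, [-3, 2, -28], [0, 0.155, 0]], [1, [1.5, 2, -28], [0, 0.155, 0]], [1, [6, 2, -28], [0, 0.155, 0]], [1, [10, 2, -27], [0, 0.155, 0]], [1, [14, 2, -23], [0, 0.15, 0]], [1, [14, 2, -15], [0, 0.12, 0]], [1, [0, 0, 0], [0, 0, 0]]]}}

```text
time_s: 20.25
tool_pos: [482.0, -100.5, 87.3]
tool_rot: [0.499, -0.5, 0.503, -0.498]
contact_force: [0.1, 1.1, -1.5]
finger_gap: 29.8
```

```bash
python3 pl.py 487.5 -102 25 0 1 25
```

```text
[ 482.  -100.5   87.3] 20.25 gap 29.8 [ 0.67  0.46 -0.7   2.01  0.4   0.82 -0.26] [ 0.1  1.1 -1.5]
yaw0 -0.0 dy 0.0 n 3 dist 63
[[1.0,[0.6,20.8,2.0],[0.002,-0.0,-0.001]],[1.0,[0.6,20.8,1.9],[0.002,-0.0,-0.001]],[1.0,[0.5,20.8,1.9],[0.002,-0.0,-0.001]]]
```

Request:
{"api": "play_rows", "payload": {"steps": [[1, [0, 22, 2], [0, 0, 0]], [1, [0, 22, 2], [0, 0, 0]], [1, [0, 18, 1], [0, 0, 0]], [1, [0, 8, 0], [0, 0, 0]], [1, [0, 3, 0], [0, 0, 0]], [1, [0, 0, 0], [0, 0, 0]]]}}

```text
time_s: 21.0
tool_pos: [489.5, -96.4, 11.9]
tool_rot: [0.504, -0.503, 0.499, -0.494]
contact_force: [-0.1, 0.4, -0.3]
finger_gap: 30.2
```

```bash
python3 pl.py 487.5 -102 10 0 1 25; python3 wl.py w14;  python3 - <<'E'
from h import *
m=np.load("w14.npz");P=cloud(m,m["d"])
for v in range(205,300,6): print(v,P[v,277].round(1),P[v,246].round(1),P[v,309].round(1))
E
```

```text
[489.5 -96.4  11.9] 21.0 gap 30.2 [ 0.59  0.58 -0.62  2.04  0.52  0.68 -0.36] [-0.1  0.4 -0.3]
yaw0 0.8 dy -0.8 n 1 dist 6
[[1.0,[5.6,1.9,-2.1],[0.004,0.013,-0.006]]]
[489.5 -96.4  11.9] 21.0
[210, 0, 112, 104, 9520] [203. 209. 209.] ztop 19 ([484.6, -4.7], [44.6, 39.9], 0.6)
[534, 163, 26, 70, 1048] [31. 35. 43.] ztop 29 ([611.3, -62.9], [11.7, 3.6], 82.5) ([612.5, -65.9], [6.5, 22.0], 12.5)
[205, 215, 143, 97, 7929] [106. 113. 120.] ztop 63 ([490.3, -89.0], [46.6, 10.5], 0.8) ([490.1, -93.2], [48.0, 40.2], 0.8)
[0, 220, 65, 74, 3966] [ 59.  67. 131.] ztop 39 ([375.1, -94.0], [13.1, 6.3], 83.8) ([372.6, -93.6], [27.2, 31.0], 6.3)
205 [490.1 -71.8   2.5] [475.4 -71.6   4.1] [505.3 -71.5   2.9]
211 [490.1 -73.4   7.2] [475.7 -73.3   8.4] [505.5 -74.6   2.2]
217 [490.1 -73.9  15.5] [476.4 -73.8  16.6] [504.2 -73.2  17. ]
223 [490.1 -73.6  25.1] [477.1 -74.   24.6] [503.6 -73.5  24.9]
229 [490.2 -73.9  32.3] [477.8 -73.9  32.9] [502.9 -73.4  33.2]
235 [490.2 -73.9  39.6] [477.8 -75.9  34.3] [502.5 -74.   38.9]
241 [490.2 -74.7  44. ] [477.9 -78.3  34.9] [502.2 -74.7  43.5]
247 [490.2 -77.   44.2] [477.9 -80.6  35.4] [502.3 -77.1  43.5]
253 [490.3 -79.5  44. ] [478.  -82.4  37.4] [502.3 -79.4  43.6]
259 [490.3 -81.8  44.2] [478.1 -84.8  37.7] [502.4 -82.   43.4]
265 [490.3 -84.2  44.2] [478.  -87.8  36.8] [502.5 -84.4  43.4]
271 [490.4 -86.8  44. ] [478.1 -89.4  39. ] [502.6 -86.7  44. ]
277 [490.4 -89.1  44.6] [478.2 -91.4  40.2] [502.7 -89.5  43.4]
283 [490.4 -91.5  44.8] [478.2 -94.   40.2] [502.8 -92.   43.4]
289 [490.5 -95.3  42.4] [478.1 -97.2  39.2] [502.9 -94.4  43.8]
295 [490.5 -97.6  43. ] [478.2 -98.8  41.1] [503.1 -97.3  43.3]
```

View pics/w14.png

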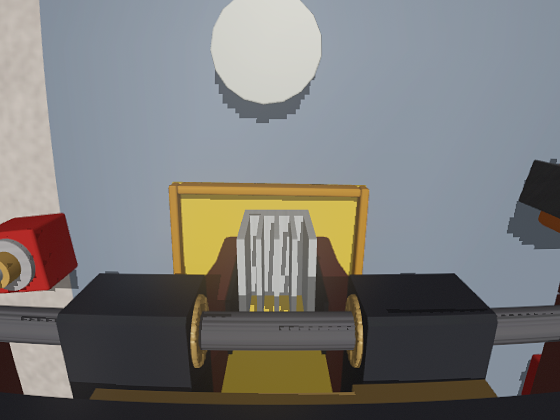

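Request:
{"api": "play_rows", "payload": {"steps": [[1, [5, 0.5, 0], [0, 0, 0]], [1, [0, 1, 0], [0, 0, 0]], [0, [0, 0, 0], [0, 0, 0]], [0, [0, 0, 0], [0, 0, 0]], [0, [0, -8, 0], [0, 0, 0]], [0, [0, -25, 0], [0, 0, 0]], [0, [0, -40, 0], [0, 0, 0]], [-1, [0, -45, 0], [0, 0, 0]], [-1, [0, -30, 0], [0, 0, 0]], [-1, [0, 0, 0], [0, 0, 0]]]}}

```text
time_s: 22.3
tool_pos: [490.7, -102.1, 166.7]
tool_rot: [0.505, -0.503, 0.498, -0.495]
contact_force: [-0.5, -0.7, -1.0]
finger_gap: 70.1
```

```bash
python3 wl.py w15; python3 pl.py 630.5 -58 110 -12 -1 50
```

```text
[ 490.7 -102.1  166.7] 22.3
[242, 41, 57, 58, 2529] [193. 199. 198.] ztop 20 ([484.9, -2.7], [44.5, 44.0], 27.4)
[511, 50, 49, 46, 1645] [ 57.  64. 117.] ztop 49 ([703.3, 3.1], [4.8, 8.2], 4.4) ([705.4, 3.2], [30.6, 31.1], 79.1)
[417, 125, 63, 48, 2126] [72. 82. 97.] ztop 39 ([632.1, -62.4], [22.9, 40.8], 75.6) ([627.6, -60.9], [35.7, 32.0], 76.4)
[113, 160, 45, 41, 1433] [ 89.  96. 145.] ztop 52 ([370.4, -93.7], [7.7, 7.7], 32.3) ([370.6, -93.6], [31.0, 30.4], 7.0)
[257, 164, 7, 55, 288] [152. 159. 161.] ztop 44 ([477.5, -99.3], [3.0, 39.9], 2.0)
[265, 164, 7, 55, 169] [155. 161. 163.] ztop 44 ([484.2, -99.2], [0.9, 39.0], 0.5)
[271, 164, 9, 55, 178] [171. 177. 178.] ztop 44 ([490.9, -99.0], [1.6, 39.6], 0.9)
[282, 164, 6, 55, 184] [159. 165. 166.] ztop 45 ([498.0, -98.8], [1.6, 39.7], 1.1) ([497.1, -94.0], [29.6, 0.8], 88.3)
[288, 164, 8, 55, 282] [152. 160. 162.] ztop 44 ([504.5, -99.0], [2.9, 39.8], 0.2)
[432, 253, 41, 29, 716] [ 56.  60. 132.] ztop 35 ([652.9, -166.0], [13.9, 5.4], 13.3) ([653.2, -165.4], [30.7, 14.9], 4.7)
[ 489.9 -102.1  165.5] 22.35 gap 74.6 [ 0.74  0.37 -0.78  1.92  0.3   0.98 -0.16] [ 0.3 -0.3 -0.6]
yaw0 0.8 dy -12.8 n 4 dist 157
[[-1.0,[-10.4,13.8,35.3],[0.001,0.056,-0.001]],[-1.0,[-12.4,13.8,34.7],[0.001,0.056,-0.001]],[-1.0,[-14.4,13.9,33.9],[0.001,0.056,-0.001]],[-1.0,[-16.3,13.9,33.0],[0.001,0.056,-0.001]]]
```

View pics/w15.png

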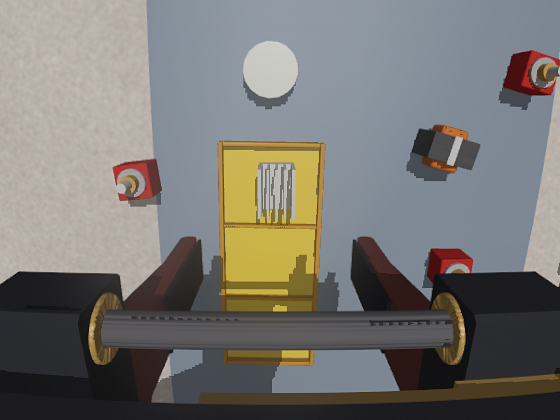

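Request:
{"api": "play_rows", "payload": {"steps": [[-1, [-11, 12, 35], [0, 0.056, 0]], [-1, [-13, 13, 35], [0, 0.056, 0]], [-1, [-14, 14, 34], [0, 0.056, 0]], [-1, [-12, 14, 28], [0, 0.056, 0]], [-1, [0, 0, 0], [0, 0, 0]]]}}

```text
time_s: 22.98
tool_pos: [624.4, -61.0, 103.7]
tool_rot: [0.44, -0.445, 0.555, -0.547]
contact_force: [-0.4, -0.1, 0.8]
finger_gap: 87.7
```

```bash
python3 wl.py w16; python3 pl.py 632 -62.2 6 -13 -1 30
```

```text
[624.4 -61.  103.7] 22.975
[0, 0, 30, 49, 1236] [56. 18. 11.] ztop 42 ([489.4, 100.2], [18.2, 3.7], 68.6) ([484.5, 98.3], [30.5, 11.2], 52.4)
[486, 11, 44, 63, 1272] [26. 25. 26.] ztop 27 ([793.5, 17.9], [15.8, 22.2], 4.5) ([793.5, 17.9], [15.8, 22.2], 4.5)
[535, 18, 25, 40, 435] [24. 25. 82.] ztop 26 ([824.8, 19.8], [12.1, 7.3], 87.0) ([824.6, 19.9], [12.1, 7.2], 85.0)
[355, 66, 54, 51, 2505] [ 97. 102. 155.] ztop 52 ([705.8, 2.9], [7.7, 7.8], 77.6) ([705.9, 3.0], [30.5, 30.2], 77.8)
[499, 84, 42, 46, 1094] [26. 25. 25.] ztop 27 ([796.2, -24.0], [16.0, 22.2], 5.2) ([796.3, -24.0], [16.1, 22.3], 6.8)
[545, 85, 15, 23, 188] [49. 45. 11.] ztop 23 ([825.0, -22.0], [2.7, 11.1], 5.2)
[37, 141, 61, 63, 2989] [189. 196. 196.] ztop 19 ([485.0, -2.5], [44.3, 44.3], 50.2)
[509, 152, 44, 31, 612] [95. 91. 53.] ztop 38 ([798.2, -65.9], [5.3, 6.6], 75.7) ([798.5, -65.7], [12.8, 12.3], 4.8)
[259, 184, 63, 57, 3035] [ 94. 101. 116.] ztop 39 ([632.5, -62.6], [23.3, 39.7], 76.5) ([632.1, -62.2], [36.2, 39.2], 75.8)
[514, 205, 37, 31, 582] [ 56.  58. 115.] ztop 38 ([801.1, -107.8], [6.8, 5.6], 18.7) ([800.8, -107.2], [13.1, 12.3], 3.8)
[520, 257, 27, 14, 177] [87. 80. 22.] ztop 24 ([804.0, -144.1], [3.7, 12.3], 80.7) ([804.2, -143.7], [3.3, 12.4], 74.5)
[85, 265, 46, 41, 881] [114. 116. 116.] ztop 44 ([493.2, -83.1], [26.7, 10.6], 27.4) ([490.7, -80.4], [5.3, 31.1], 86.6)
[329, 350, 42, 25, 675] [ 70.  78. 102.] ztop 53 ([653.9, -173.7], [7.9, 9.1], 12.4) ([654.3, -181.4], [16.0, 30.4], 88.1)
[623.6 -61.4 104.2] 23.025 gap 87.4 [ 0.46  0.62 -0.63  1.67  0.42  1.   -0.53] [-1.1  1.1 -1. ]
yaw0 -12.5 dy -0.5 n 4 dist 99
[[-1.0,[-0.2,24.5,2.4],[0.003,0.002,-0.0]],[-1.0,[-0.3,24.5,2.3],[0.003,0.002,-0.0]],[-1.0,[-0.3,24.5,2.2],[0.003,0.002,-0.0]],[-1.0,[-0.3,24.6,2.2],[0.003,0.002,-0.0]]]
```

View pics/w16.png

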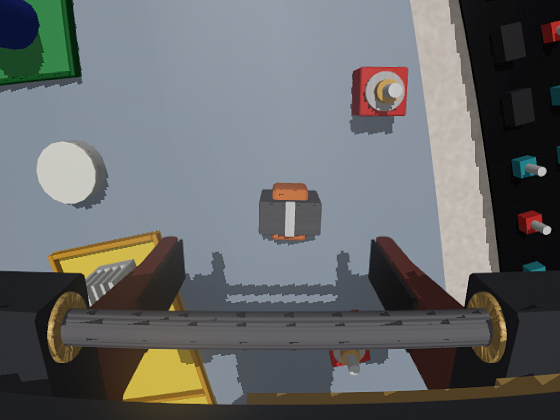

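Request:
{"api": "play_rows", "payload": {"steps": [[-1, [0, 26, 2.6], [0.003, 0.01, 0]], [-1, [0, 26, 2.6], [0, 0.01, 0]], [-1, [0, 20, 2.2], [0, 0, 0]], [-1, [0, 14, 1.5], [0, 0, 0]], [-1, [0, 0, 0], [0, 0, 0]]]}}

```text
time_s: 23.65
tool_pos: [627.9, -65.3, 15.8]
tool_rot: [0.435, -0.441, 0.558, -0.552]
contact_force: [-0.4, 0.1, -0.3]
finger_gap: 87.5
```

```bash
python3 pl.py 632.3 -62.5 5 -13.7 -1 30
```

```text
[627.9 -65.3  15.8] 23.65 gap 87.5 [ 0.42  0.73 -0.57  1.71  0.49  0.86 -0.6 ] [-0.4  0.1 -0.3]
yaw0 -13.5 dy -0.2 n 1 dist 12
[[-1.0,[-3.7,10.7,3.7],[0.012,0.003,0.001]]]
```

Request:
{"api": "play_rows", "payload": {"steps": [[-1, [-3.5, 9, 4], [0.01, 0, 0]], [-1, [0, 3, 0], [0, 0, 0]], [1, [0, 0, 0], [0, 0, 0]], [1, [0, 0, 0], [0, 0, 0]], [1, [0, 0, 0], [0, 0, 0]], [1, [0, 0, 0], [0, 0, 0]], [1, [0, 0, 0], [0, 0, 0]], [1, [0, 0, 0], [0, 0, 0]]], "squeeze": 30}}

```text
time_s: 24.65
tool_pos: [634.3, -62.5, 5.5]
tool_rot: [-0.438, 0.438, -0.555, 0.556]
contact_force: [1.0, 0.4, 0.3]
finger_gap: 40.2
```

```bash
python3 pl.py 632.3 -62.5 5 -13.7 1 30
```

```text
[634.3 -62.5   5.5] 24.65 gap 40.2 [ 0.4   0.75 -0.56  1.71  0.51  0.83 -0.62] [1.  0.4 0.3]
yaw0 -13.5 dy -0.2 n 1 dist 2
[[1.0,[0.4,0.5,-1.9],[-0.002,0.004,0.001]]]
```

Request:
{"api": "play_rows", "payload": {"steps": [[1, [0, -12, 0], [0, 0, 0]], [1, [0, -25, 0], [0, 0, 0]], [1, [0, -30, 0], [0, 0, 0]], [1, [0, -25, 0], [0, 0, 0]], [1, [0, 0, 0], [0, 0, 0]]]}}

```text
time_s: 25.28
tool_pos: [633.5, -62.3, 101.7]
tool_rot: [-0.438, 0.438, -0.555, 0.556]
contact_force: [0.1, -0.2, -1.9]
finger_gap: 39.6
```

```bash
python3 pl.py 487.5 -173 90 0 1 45; python3 wl.py w17|head -1
python3 - <<'E'
from h import *
m=np.load("w15.npz");print(onplane(m,[(219,143),(324,143),(220,226),(320,226),(219,294),(317,297)],10).round(1))
m=np.load("w14.npz");print(onplane(m,[(171,186),(367,187)],10).round(1))
E
```

```text
[633.5 -62.3 101.7] 25.275 gap 39.6 [ 0.45  0.63 -0.62  1.65  0.43  0.99 -0.55] [ 0.1 -0.2 -1.9]
yaw0 -13.5 dy 13.5 n 5 dist 184
[[1.0,[28.3,2.3,-23.3],[-0.0,-0.047,0.0]],[1.0,[27.2,2.3,-24.6],[-0.0,-0.047,0.0]],[1.0,[26.0,2.3,-25.8],[-0.0,-0.047,0.0]],[1.0,[24.8,2.3,-27.0],[-0.0,-0.047,0.0]],[1.0,[23.5,2.3,-28.1],[-0.0,-0.047,0.0]]]
[633.5 -62.3 101.7] 25.275
[[ 441.6  -62.6   10. ]
 [ 531.2  -61.3   10. ]
 [ 440.8 -137.1   10. ]
 [ 531.  -135.6   10. ]
 [ 438.  -205.4   10. ]
 [ 531.6 -207.    10. ]]
[[441.7 -61.6  10. ]
 [530.7 -60.8  10. ]]
```

View pics/w17.png

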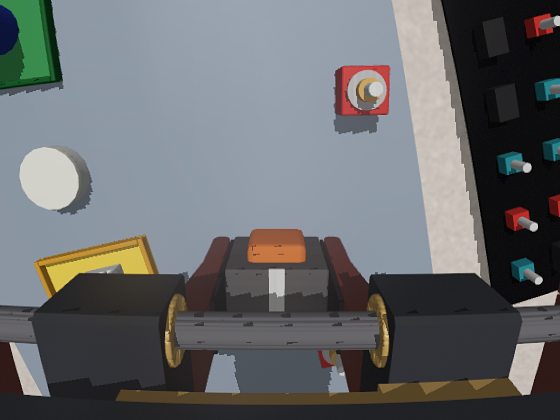

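Request:
{"api": "play_rows", "payload": {"steps": [[1, [26, 2, -23], [0, -0.047, 0]], [1, [28, 2, -25], [0, -0.047, 0]], [1, [27, 2, -26], [0, -0.047, 0]], [1, [25, 2, -27], [0, -0.047, 0]], [1, [20, 2, -24], [0, -0.047, 0]], [1, [0, 0, -10], [0, 0, 0]], [1, [0, 0, 0], [0, 0, 0]]]}}

```text
time_s: 26.2
tool_pos: [471.7, -171.1, 82.7]
tool_rot: [-0.5, 0.504, -0.502, 0.494]
contact_force: [0.3, -0.4, -1.0]
finger_gap: 40.1
```

```bash
python3 pl.py 486.3 -173.5 25 0.5 1 25
```

```text
[ 471.7 -171.1   82.7] 26.2 gap 40.1 [ 0.81  0.49 -0.71  1.99  0.42  0.83 -0.13] [ 0.3 -0.4 -1. ]
yaw0 0.4 dy 0.1 n 3 dist 60
[[1.0,[0.9,19.2,5.1],[0.004,-0.0,-0.001]],[1.0,[0.9,19.2,5.0],[0.004,-0.0,-0.001]],[1.0,[0.9,19.2,4.9],[0.004,-0.0,-0.001]]]
```

Get x right while still above the walls.

Request:
{"api": "play_rows", "payload": {"steps": [[1, [1, 16, 5], [0.004, 0, 0]], [1, [1, 18, 5], [0.004, 0, 0]], [1, [1, 16, 4], [0.004, 0, 0]], [1, [0, 4, 0], [0, 0, 0]], [1, [0, 0, 0], [0, 0, 0]]]}}

```text
time_s: 26.82
tool_pos: [488.8, -170.6, 23.2]
tool_rot: [0.505, -0.501, 0.498, -0.496]
contact_force: [0.8, 0.0, -2.3]
finger_gap: 39.8
```

```bash
python3 pl.py 486.3 -173.5 9 0.5 1 25
```

```text
[ 488.8 -170.6   23.2] 26.825 gap 39.8 [ 0.74  0.59 -0.65  2.    0.52  0.72 -0.21] [ 0.8  0.  -2.3]
yaw0 0.7 dy -0.2 n 1 dist 15
[[1.0,[2.9,14.2,-2.5],[-0.002,0.003,-0.007]]]
```

Request:
{"api": "play_rows", "payload": {"steps": [[1, [3, 7, -2.5], [0, 0, 0]], [1, [0, 4, 0], [0, 0, 0]], [1, [0, 2, 0], [0, 0, 0]], [1, [0, 0, 0], [0, 0, 0]]]}}

```text
time_s: 27.32
tool_pos: [486.5, -174.3, 10.2]
tool_rot: [0.505, -0.501, 0.498, -0.497]
contact_force: [0.1, -0.7, -2.0]
finger_gap: 39.7
```

```bash
python3 pl.py 486.3 -173.5 9 0.5 1 25; python3 wl.py w18;  python3 - <<'E'
from h import *
m=np.load("w18.npz");P=cloud(m,m["d"])
for v in range(205,310,7): print(v,P[v,277].round(1),P[v,240].round(1),P[v,315].round(1))
E
```

```text
[ 486.5 -174.3   10.2] 27.325 gap 39.7 [ 0.74  0.61 -0.63  2.01  0.54  0.7  -0.22] [ 0.1 -0.7 -2. ]
yaw0 0.6 dy -0.1 n 1 dist 1
[[1.0,[-0.8,1.2,-0.2],[-0.003,0.002,-0.006]]]
[ 486.5 -174.3   10.2] 27.325
[245, 33, 16, 119, 1401] [168. 174. 175.] ztop 44 ([477.3, -99.7], [3.2, 39.2], 0.9) ([478.8, -99.0], [0.1, 38.2], 0.9)
[298, 32, 17, 120, 1291] [147. 152. 153.] ztop 44 ([497.6, -99.8], [2.4, 38.7], 1.1) ([496.7, -99.1], [0.5, 39.4], 1.1)
[315, 33, 22, 119, 1973] [144. 149. 151.] ztop 44 ([504.3, -99.6], [3.5, 38.8], 0.7) ([502.9, -99.0], [0.6, 39.9], 1.2)
[265, 35, 11, 117, 746] [190. 193. 193.] ztop 44 ([484.1, -100.0], [2.0, 38.5], 1.4)
[283, 34, 12, 118, 903] [176. 179. 178.] ztop 44 ([490.9, -100.1], [2.1, 38.0], 0.8) ([489.8, -93.6], [0.1, 28.4], 0.7)
[0, 40, 47, 83, 2990] [ 39.  41. 122.] ztop 31 ([382.9, -93.9], [29.5, 10.8], 82.8) ([382.7, -93.6], [31.6, 13.1], 82.5)
[185, 229, 184, 83, 11123] [56. 72. 92.] ztop 62 ([487.0, -166.9], [61.9, 10.4], 0.7) ([487.1, -160.6], [57.7, 8.6], 0.7)
205 [ 487.2 -149.1    3.3] [ 469.7 -149.4    2.7] [ 505.2 -148.9    3.1]
212 [ 487.3 -15
[... 306 characters left out ...]
470.3 -163.8   11.4] [ 505.  -163.8   10.3]
247 [ 487.2 -158.    34.5] [ 471.1 -163.8   20.2] [ 504.2 -164.1   18.6]
254 [ 487.2 -160.3   36.3] [ 471.7 -164.4   26.7] [ 503.4 -164.3   26.1]
261 [ 487.2 -163.2   36.4] [ 472.4 -164.2   34.4] [ 502.5 -164.    34.2]
268 [ 487.2 -164.3   40.5] [ 473.1 -164.    41.7] [ 501.8 -164.    41. ]
275 [ 487.3 -166.1   43. ] [ 473.1 -166.4   42.7] [ 501.8 -166.2   42.5]
282 [ 487.3 -168.9   43.2] [ 473.2 -169.    43.3] [ 501.9 -169.1   42.7]
289 [ 487.3 -171.8   43.4] [ 473.  -172.8   41.9] [ 502.1 -172.5   41.8]
296 [ 487.4 -175.    43. ] [ 472.9 -175.8   42. ] [ 502.1 -174.8   43.2]
303 [ 487.4 -178.    43.2] [ 473.  -178.    43.5] [ 502.3 -178.3   42.5]
```

View pics/w18.png

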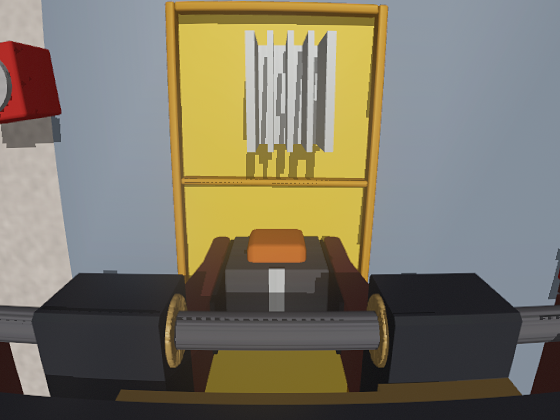

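Request:
{"api": "play_rows", "payload": {"steps": [[1, [0, 2.5, 0], [0, 0, 0]], [1, [0, 0, 0], [0, 0, 0]]]}}

```text
time_s: 27.62
tool_pos: [487.2, -174.4, 8.7]
tool_rot: [0.505, -0.5, 0.497, -0.497]
contact_force: [0.3, -1.0, -1.3]
finger_gap: 39.8
```

```bash
python3 wl.py w19|head -1;  python3 - <<'E'
from h import *
m=np.load("w19.npz");P=cloud(m,m["d"])
q=P[280:305,235:320,2];print(np.median(q),np.median(q[:,:20]),np.median(q[:,-20:]))
E
```

```text
[ 487.2 -174.4    8.7] 27.625
41.20455563271426 41.110186673588885 41.17288125182003
```

Request:
{"api": "play_rows", "payload": {"steps": [[-0.1, [0, 0.5, 0], [0, 0, 0]], [-0.1, [0, 0, 0], [0, 0, 0]], [-0.1, [0, 0, 0], [0, 0, 0]], [-0.1, [0, -8, 0], [0, 0, 0]], [-0.1, [0, -25, 0], [0, 0, 0]], [-0.1, [0, -40, 0], [0, 0, 0]], [-1, [0, -45, 0], [0, 0, 0]], [-1, [0, -30, 0], [0, 0, 0]], [-1, [0, 0, 0], [0, 0, 0]]], "squeeze": 20}}

```text
time_s: 28.8
tool_pos: [486.9, -174.5, 162.8]
tool_rot: [0.506, -0.5, 0.497, -0.497]
contact_force: [-0.2, -0.3, -0.1]
finger_gap: 74.4
```

```bash
python3 wl.py w20; python3 pl.py 654 -174.5 105 0 -1 40
```

```text
[ 486.9 -174.5  162.8] 28.8
[106, 71, 48, 44, 1652] [ 81.  88. 141.] ztop 52 ([370.4, -94.0], [7.8, 7.9], 50.0) ([370.3, -93.9], [31.0, 30.7], 6.8)
[261, 72, 7, 56, 275] [172. 178. 179.] ztop 44 ([477.4, -99.3], [3.0, 39.7], 0.4)
[268, 72, 7, 56, 180] [186. 190. 190.] ztop 44 ([484.0, -99.3], [1.5, 39.6], 0.6)
[278, 72, 8, 56, 185] [173. 177. 178.] ztop 44 ([490.6, -99.2], [1.5, 39.6], 0.9)
[286, 72, 8, 56, 246] [161. 166. 167.] ztop 44 ([497.8, -99.0], [1.9, 39.8], 0.0)
[294, 72, 9, 56, 363] [155. 163. 164.] ztop 44 ([504.6, -98.9], [3.1, 39.7], 1.5) ([503.0, -98.8], [0.1, 38.8], 0.5)
[251, 171, 51, 47, 2048] [ 78. 102. 123.] ztop 42 ([488.1, -174.8], [23.2, 39.8], 89.7) ([487.8, -160.2], [39.1, 7.5], 0.6)
[446, 176, 47, 38, 1514] [ 68.  75. 129.] ztop 52 ([654.0, -174.5], [7.7, 8.6], 56.7) ([653.5, -174.0], [30.3, 30.6], 89.2)
[ 486.2 -174.4  161.6] 28.85 gap 79.0 [ 0.88  0.4  -0.78  1.89  0.33  0.98 -0.04] [-0.3  0.9 -0.4]
yaw0 0.7 dy -0.7 n 5 dist 177
[[-1.0,[0.5,11.4,33.5],[-0.001,0.002,-0.001]],[-1.0,[0.4,11.4,33.5],[-0.001,0.002,-0.001]],[-1.0,[0.3,11.4,33.5],[-0.001,0.002,-0.001]],[-1.0,[0.2,11.4,33.6],[-0.001,0.002,-0.001]],[-1.0,[0.1,11.3,33.6],[-0.001,0.002,-0.001]]]
```

View pics/w20.png

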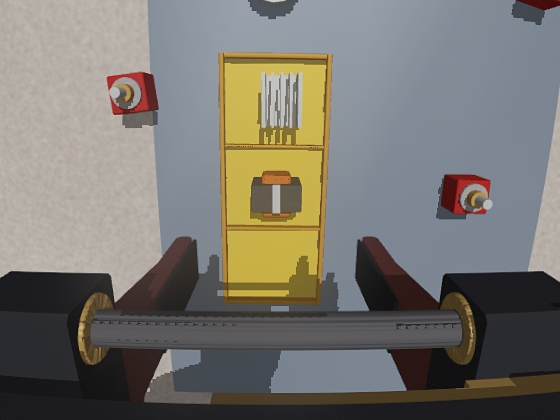

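Request:
{"api": "play_rows", "payload": {"steps": [[-1, [0.4, 11, 34], [0, 0.002, 0]], [-1, [0.4, 11, 35], [0, 0.002, 0]], [-1, [0.4, 11, 36], [0, 0.002, 0]], [-1, [0.3, 15, 36], [0, 0, 0]], [-1, [0, 20, 28], [0, 0, 0]], [-1, [0, 20, 0], [0, 0, 0]], [-1, [0, 0, 0], [0, 0, 0]]]}}

```text
time_s: 29.72
tool_pos: [653.3, -174.0, 60.6]
tool_rot: [0.5, -0.503, 0.503, -0.494]
contact_force: [-0.2, -0.7, -0.2]
finger_gap: 87.9
```

```bash
python3 wl.py w21; python3 pl.py 654 -174.5 4 0 -1 30
```

```text
[ 653.3 -174.    60.6] 29.725
[526, 28, 34, 41, 790] [77. 73. 32.] ztop 33 ([796.1, -66.4], [3.5, 6.0], 0.7) ([798.2, -66.2], [12.5, 12.2], 4.7)
[0, 65, 27, 76, 1606] [88. 90. 89.] ztop 34 ([506.2, -104.8], [28.8, 2.4], 89.5) ([505.8, -99.4], [3.3, 40.1], 0.6)
[521, 104, 39, 36, 795] [ 41.  42. 100.] ztop 37 ([798.6, -107.9], [5.7, 3.5], 87.6) ([800.9, -108.0], [13.2, 11.5], 2.7)
[517, 180, 43, 31, 871] [91. 87. 52.] ztop 38 ([803.2, -149.8], [6.3, 6.8], 84.3) ([803.3, -149.9], [12.7, 12.3], 2.4)
[0, 199, 45, 65, 2300] [42. 51. 66.] ztop 42 ([503.8, -174.3], [22.2, 11.3], 84.7) ([502.2, -172.3], [16.1, 36.4], 14.2)
[251, 205, 54, 58, 3017] [ 98. 103. 154.] ztop 52 ([654.0, -174.4], [7.8, 8.0], 35.9) ([654.1, -174.4], [30.5, 30.1], 90.0)
[368, 237, 25, 45, 175] [48. 46. 52.] ztop 65 ([698.8, -170.3], [22.8, 7.7], 67.3)
[ 653.9 -174.    61.9] 29.775 gap 87.5 [ 0.6   0.76 -0.65  1.56  0.5   1.01 -0.18] [ 0.2  0.1 -0.1]
yaw0 0.3 dy -0.3 n 2 dist 58
[[-1.0,[0.4,28.9,0.3],[0.005,0.003,-0.003]],[-1.0,[0.3,28.9,0.2],[0.005,0.003,-0.003]]]
```

View pics/w21.png

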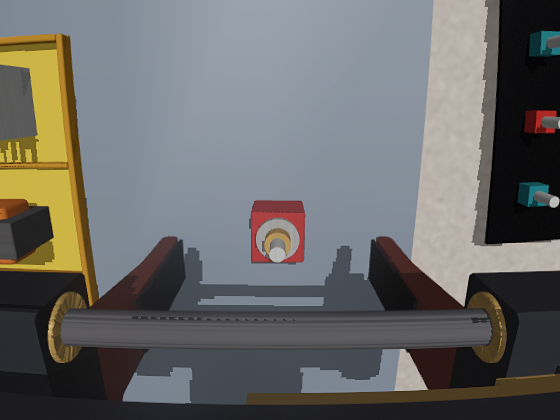

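Red pot at (277,233), centred between the jaws and square to them.

Request:
{"api": "play_rows", "payload": {"steps": [[-1, [0, 20, 0], [0, 0, 0]], [-1, [0, 20, 0], [0, 0, 0]], [-1, [0, 14, 0], [0, 0, 0]], [-1, [0, 4, 0], [0, 0, 0]], [1, [0, 0, 0], [0, 0, 0]], [1, [0, 0, 0], [0, 0, 0]], [1, [0, 0, 0], [0, 0, 0]], [1, [0, 0, 0], [0, 0, 0]], [1, [0, 0, 0], [0, 0, 0]], [1, [0, 0, 0], [0, 0, 0]]]}}

```text
time_s: 31.02
tool_pos: [653.6, -175.1, 3.4]
tool_rot: [0.501, -0.501, 0.501, -0.497]
contact_force: [0.2, 0.4, 0.5]
finger_gap: 31.2
```

Request:
{"api": "play_rows", "payload": {"steps": [[1, [0, 0, 0], [0, 0, 0]], [1, [0, -15, 0], [0, 0, 0]], [1, [0, -25, 0], [0, 0, 0]], [1, [0, -30, 0], [0, 0, 0]], [1, [0, -25, 0], [0, 0, 0]], [1, [0, 0, 0], [0, 0, 0]]]}}

```text
time_s: 31.78
tool_pos: [654.5, -175.2, 104.6]
tool_rot: [0.501, -0.501, 0.501, -0.497]
contact_force: [-0.4, 1.0, -0.3]
finger_gap: 29.7
```

```bash
python3 pl.py 486.3 -246.5 90 0.5 1 40; python3 wl.py w22
```

```text
[ 654.5 -175.2  104.6] 31.775 gap 29.7 [ 0.62  0.71 -0.67  1.53  0.47  1.07 -0.16] [-0.4  1.  -0.3]
yaw0 0.3 dy 0.2 n 5 dist 183
[[1.0,[14.1,3.0,-33.7],[0.001,-0.001,-0.001]],[1.0,[14.1,3.0,-33.7],[0.001,-0.001,-0.001]],[1.0,[14.1,3.0,-33.7],[0.001,-0.001,-0.001]],[1.0,[14.0,3.0,-33.7],[0.001,-0.001,-0.001]],[1.0,[14.0,2.9,-33.7],[0.001,-0.001,-0.001]]]
[ 654.5 -175.2  104.6] 31.775
[472, 33, 56, 35, 694] [95. 91. 55.] ztop 38 ([798.6, -66.1], [6.2, 6.2], 31.3) ([798.4, -66.1], [13.1, 12.5], 3.6)
[530, 32, 30, 51, 632] [75. 71. 33.] ztop 34 ([831.1, -64.1], [2.5, 5.6], 3.8) ([833.1, -64.2], [12.6, 12.3], 4.0)
[0, 67, 63, 67, 3845] [119. 120. 120.] ztop 44 ([493.1, -99.1], [40.0, 27.9], 89.6) ([505.6, -99.1], [2.6, 40.3], 0.7)
[525, 101, 35, 28, 566] [ 49.  50. 109.] ztop 38 ([833.7, -105.9], [5.8, 3.4], 89.0) ([835.4, -105.9], [12.8, 12.3], 5.2)
[480, 102, 38, 31, 615] [ 59.  61. 117.] ztop 38 ([801.3, -107.8], [6.5, 5.6], 1.7) ([800.7, -108.0], [12.6, 11.8], 2.2)
[507, 150, 51, 45, 1071] [26. 24. 25.] ztop 27 ([838.4, -147.5], [16.2, 22.2], 4.1) ([838.4, -147.5], [16.2, 22.2], 4.1)
[477, 165, 33, 33, 563] [102.  98.  58.] ztop 38 ([803.6, -149.8], [6.1, 5.3], 2.6) ([803.0, -149.4], [13.1, 12.0], 1.0)
[0, 183, 77, 55, 3314] [ 72.  84. 101.] ztop 42 ([488.1, -174.5], [41.2, 22.9], 0.1) ([493.8, -169.0], [26.8, 43.3], 46.8)
[486, 371, 17, 26, 208] [ 79. 136.  61.] ztop 39 ([826.0, -310.3], [7.0, 30.3], 39.5)
```

View pics/w22.png

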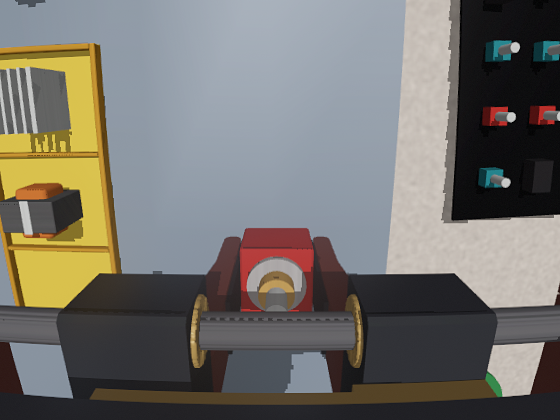

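Red pot held at (277,268). Carry it over to the last yellow compartment.

Request:
{"api": "play_rows", "payload": {"steps": [[1, [12, 2, -28], [0, 0, 0]], [1, [14, 2, -35], [0, 0, 0]], [1, [14, 2, -35], [0, 0, 0]], [1, [14, 2, -35], [0, 0, 0]], [1, [10, 2, -24], [0, 0, 0]], [1, [0, 0, 0], [0, 0, 0]]]}}

```text
time_s: 32.58
tool_pos: [487.8, -240.1, 86.6]
tool_rot: [0.5, -0.503, 0.505, -0.492]
contact_force: [0.2, 0.3, 0.0]
finger_gap: 29.9
```

```bash
python3 pl.py 486.3 -247 22 0.5 1 25
```

```text
[ 487.8 -240.1   86.6] 32.575 gap 29.9 [ 0.9   0.55 -0.71  1.88  0.44  0.9  -0.02] [0.2 0.3 0. ]
yaw0 0.3 dy 0.2 n 3 dist 65
[[1.0,[2.5,21.5,-0.2],[0.005,-0.001,-0.003]],[1.0,[2.4,21.5,-0.3],[0.005,-0.001,-0.003]],[1.0,[2.4,21.5,-0.4],[0.005,-0.001,-0.003]]]
```

Request:
{"api": "play_rows", "payload": {"steps": [[1, [2.5, 22, 0], [0.005, 0, 0]], [1, [2.5, 22, 0], [0.005, 0, 0]], [1, [2.5, 18, 0], [0.005, 0, 0]], [1, [0, 9, 0], [0, 0, 0]], [1, [0, 3, 0], [0, 0, 0]], [1, [0, 0, 0], [0, 0, 0]]]}}

```text
time_s: 33.33
tool_pos: [492.0, -243.2, 9.2]
tool_rot: [0.506, -0.498, 0.5, -0.495]
contact_force: [-0.0, 0.0, -0.7]
finger_gap: 29.7
```

```bash
python3 pl.py 486.3 -247 7 0.5 1 25; python3 wl.py w23|head -1;  python3 - <<'E'
from h import *
m=np.load("w23.npz");P=cloud(m,m["d"])
for v in range(225,310,6): print(v,P[v,277].round(1),P[v,255].round(1),P[v,300].round(1))
E
```

```text
[ 492.  -243.2    9.2] 33.325 gap 29.7 [ 0.86  0.65 -0.64  1.92  0.54  0.74 -0.09] [-0.   0.  -0.7]
yaw0 0.5 dy -0.0 n 1 dist 7
[[1.0,[3.8,2.2,-5.7],[-0.003,0.0,-0.013]]]
[ 492.  -243.2    9.2] 33.325
225 [ 492.8 -227.8    2.5] [ 482.3 -227.8    2.7] [ 503.8 -227.7    2.5]
231 [ 492.8 -227.8   11.5] [ 482.8 -227.8   11.8] [ 503.1 -227.1   13.3]
237 [ 492.8 -228.    19.1] [ 483.3 -227.7   20.4] [ 502.7 -227.7   19.7]
243 [ 492.7 -227.8   27.1] [ 483.7 -227.5   28.1] [ 502.2 -227.5   27.8]
249 [ 492.7 -228.2   33.1] [ 484.  -227.9   34.1] [ 501.8 -227.9   33.7]
255 [ 492.7 -230.4   33.9] [ 484.  -230.5   34. ] [ 501.9 -230.6   33.3]
261 [ 492.7 -231.9   36.5] [ 483.9 -233.    34. ] [ 501.9 -232.5   34.9]
267 [ 492.7 -234.4   36.5] [ 484.1 -234.2   37.1] [ 502.1 -235.8   33.2]
273 [ 492.7 -235.3   40.1] [ 484.1 -236.5   37.7] [ 501.8 -236.4   37.7]
279 [ 492.7 -235.9   44.1] [ 484.  -239.7   36.4] [ 501.8 -238.9   37.9]
285 [ 492.7 -238.1   44.8] [ 484.1 -241.9   37.3] [ 502.  -242.1   36.7]
291 [ 492.7 -239.    47.8] [ 484.  -244.7   37.1] [ 502.1 -244.7   36.8]
297 [ 492.7 -238.8   52.8] [ 484.  -247.8   36.2] [ 502.1 -247.3   37. ]
303 [ 492.7 -238.8   57.1] [ 484.  -249.9   37.4] [ 502.4 -251.1   35. ]
309 [ 492.7 -240.3   58.4] [ 483.8 -254.8   33.7] [ 502.6 -254.9   33.2]
```

View pics/w23.png

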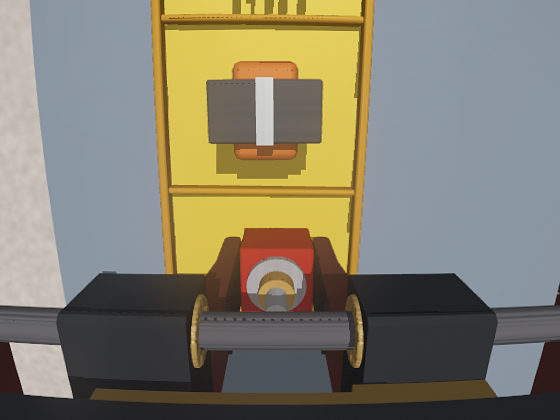

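Request:
{"api": "play_rows", "payload": {"steps": [[1, [3, 1, -5], [0, 0, -0.01]], [1, [0, 2.5, 0], [0, 0, 0]], [1, [0, 0, 0], [0, 0, 0]]]}}

```text
time_s: 33.75
tool_pos: [487.4, -246.9, 6.9]
tool_rot: [0.503, -0.501, 0.497, -0.499]
contact_force: [-0.8, -0.2, -1.0]
finger_gap: 29.9
```

```bash
python3 pl.py 486.3 -247 7 0.5 1 25; python3 wl.py w24|head -1;  python3 - <<'E'
from h import *
m=np.load("w24.npz");P=cloud(m,m["d"])
for v in range(249,310,6): print(v,P[v,277].round(1),P[v,255].round(1),P[v,300].round(1))
E
```

```text
[ 487.4 -246.9    6.9] 33.75 gap 29.9 [ 0.85  0.65 -0.63  1.94  0.56  0.73 -0.1 ] [-0.8 -0.2 -1. ]
yaw0 0.5 dy 0.0 n 1 dist 1
[[1.0,[0.0,-0.1,-1.1],[-0.005,-0.0,-0.0]]]
[ 487.4 -246.9    6.9] 33.75
249 [ 488.  -231.3   31.3] [ 479.3 -231.8   30.4] [ 497.2 -231.7   30.4]
255 [ 488.1 -233.9   31.4] [ 479.4 -233.3   32.8] [ 497.2 -233.9   31.1]
261 [ 488.1 -235.3   34. ] [ 479.3 -236.7   31. ] [ 497.3 -236.5   31.3]
267 [ 488.1 -237.6   34.6] [ 479.4 -238.    33.8] [ 497.3 -238.8   31.8]
273 [ 488.1 -239.3   36.5] [ 479.4 -240.    35.1] [ 497.2 -239.9   35. ]
279 [ 488.1 -239.2   41.8] [ 479.4 -243.1   34.1] [ 497.3 -242.9   34.3]
285 [ 488.1 -241.7   41.7] [ 479.3 -246.2   33.2] [ 497.4 -245.7   33.9]
291 [ 488.1 -242.4   45.1] [ 479.4 -248.1   34.7] [ 497.5 -248.4   34. ]
297 [ 488.  -241.6   51.2] [ 479.3 -250.9   34.6] [ 497.6 -251.4   33.5]
303 [ 488.  -241.4   55.6] [ 479.3 -253.4   34.9] [ 497.8 -255.2   31.5]
309 [ 488.  -243.8   55.6] [ 479.1 -258.4   31.2] [ 497.9 -257.9   31.8]
```

On the floor (base top 31 mm). Release.

Request:
{"api": "play_rows", "payload": {"steps": [[0, [0, 0, 0], [0, 0, 0]], [0, [0, 0, 0], [0, 0, 0]], [0, [0, 0, 0], [0, 0, 0]], [0, [0, -8, 0], [0, 0, 0]], [0, [0, -25, 0], [0, 0, 0]], [0, [0, -40, 0], [0, 0, 0]], [-1, [0, -45, 0], [0, 0, 0]], [-1, [0, -50, 0], [0, 0, 0]], [-1, [0, 0, 0], [0, 0, 0]]]}}

```text
time_s: 34.92
tool_pos: [487.0, -246.3, 182.5]
tool_rot: [0.504, -0.501, 0.496, -0.499]
contact_force: [0.9, 0.0, -0.7]
finger_gap: 70.7
```

```bash
python3 wl.py w25
python3 - <<'E'
from bench import arm
import cv2
p,d=arm.camera("scene");cv2.imwrite("pics/s25.png",p)
E
```

```text
[ 487.  -246.3  182.5] 34.925
[113, 0, 43, 28, 1024] [ 60.  67. 120.] ztop 43 ([370.6, -98.9], [10.7, 5.5], 7.3) ([371.4, -99.8], [30.6, 19.1], 5.9)
[262, 0, 8, 37, 186] [173. 175. 175.] ztop 45 ([477.3, -108.2], [2.3, 22.1], 0.3) ([478.8, -113.0], [13.3, 2.4], 80.2)
[278, 0, 8, 37, 156] [180. 182. 181.] ztop 45 ([491.3, -108.1], [1.6, 21.7], 0.7) ([490.4, -105.9], [1.6, 26.7], 2.4)
[287, 0, 15, 38, 362] [161. 164. 163.] ztop 44 ([501.5, -108.1], [8.4, 22.4], 0.8) ([499.9, -106.5], [8.1, 25.6], 6.8)
[251, 82, 51, 45, 1872] [ 86. 106. 125.] ztop 43 ([487.5, -174.6], [39.8, 21.8], 0.9)
[259, 169, 35, 37, 1271] [ 89. 109. 160.] ztop 55 ([488.5, -245.9], [7.2, 7.5], 0.4) ([488.2, -245.7], [29.6, 29.5], 1.5)
[550, 251, 10, 36, 232] [62. 64. 62.] ztop 36 ([766.8, -333.6], [1.7, 12.5], 5.1) ([772.9, -329.5], [2.8, 20.7], 4.9)
[276, 363, 123, 30, 1767] [ 39.  82. 143.] ztop 37 ([587.5, -450.6], [58.8, 13.5], 1.6) ([561.8, -454.4], [101.7, 4.9], 16.7)
```

View pics/w25.png

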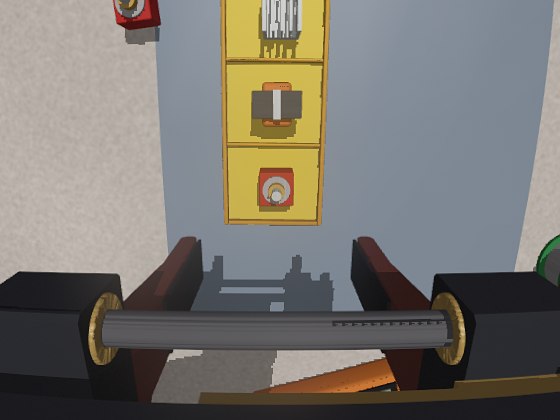

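View pics/s25.png

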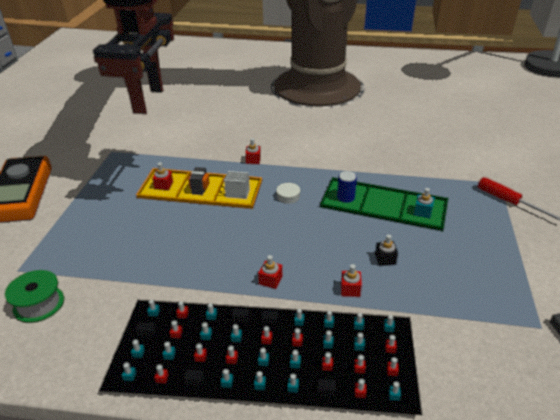

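```bash
python3 -c "
from bench import arm
print(arm.close_job())"
```

```text
the job is handed in; nothing more can be done
None
```

Both kits are in their trays and the job is handed in, at about 35 s of the 109 s allowed. It reported no verdict.

- **Order:** The green kit went first, with the teal potentiometer in one end compartment and the capacitor in the other. The heat sink, the transformer and the red potentiometer then went into the yellow tray. I took the red potentiometer farthest to the robot's right.
- **Last checks:** The closing wrist and scene pictures show all five parts upright, one to a compartment. Each is within about 5 mm of its compartment's centre. Their measured tops match parts resting on the tray floor to about 1 mm.
- **Bystanders:** The black potentiometer stayed within 1 mm between wrist-camera views and looks unmoved in the last scene picture. The flux tin also looks unmoved there. Its wrist-camera position varied by about 10 mm, and only in views where it was partly hidden or at the picture's edge. The gripper is open and clear of everything.
- **Disagreements:** The top and wrist cameras placed the green tray 3–7 mm apart along y. I used a blend for the teal potentiometer and the wrist figures for the capacitor. For the first grasp, the measured heights at pick-up and at placing disagreed by about 2–3 mm, so I checked the teal potentiometer's height by depth before releasing it.

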